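# Close down the cookie-mould display

### The job

Close down the cookie-mould display for the night. First switch off the flat counter light by sliding the little switch in its recess all the way to the end nearest the white lens; only then lift each wooden mould board up out of the slotted stand and stand it fully down in a free slot of the white carton, and put every loose steel cutter in the low white bin. Leave the jar, the tin and the mug where they are.

Things in the scene. Friction and masses are not known exactly. Their poses are not given: they have to be found in the camera images.
- lamp: flat grey battery counter light fixed to the counter, 180 x 76 mm, 34 mm high; origin at the centre of its underside, z up, x along its length. The +x end carries a frosted white lens (62 x 60 mm, look only). In its top, toward the -x end, is a finger recess: x from -74 to -2 mm, y from -17 to +17 mm, 10 mm deep (floor 24 mm above the counter), with the slide switch inside it
- switch_top (a point): top centre of the small black switch knob in the recess of the light: 8 mm along the light's x, 14 mm along y, standing on the recess floor, its top flush (0.5 mm below) with the light's top. At joint 0 its centre is at x = -24 mm in the light's frame, leaving a free 46 mm of recess behind it (toward -x) for a fingertip, which pushes its side toward +x
- switch (a joint): travel of the switch in m: 0 = on (end away from the lens), 0.016 = fully off (end nearest the lens); it slides along the light's +x, takes about 2 N, stops hard at both ends and stays where it is left
- stand: slotted beech display stand fixed to the counter, 110 (x) x 216 (y) x 55 mm high; origin at the centre of its underside, z up. Four slots, each 11 mm wide (y) and 84 mm long (x), at y = -75, -25, +25, +75 mm; slot floors 10 mm above the counter
- carton: white carton fixed to the counter, filled with brown cardboard partition blocks, 116 (x) x 250 (y) x 60 mm high; origin at the centre of its underside, z up. Four slots, each 15 mm wide (y) and 100 mm long (x), at y = -84, -28, +28, +84 mm; slot floors 5 mm above the counter, each slot 55 mm deep; all empty at the start; each takes one board
- bin: low open white bin fixed to the counter, 120 (x) x 170 (y) x 40 mm high, walls and floor 5 mm; origin at the centre of its underside, z up
- board0_center (a point): centre of a wooden cookie-mould board 80 mm wide (its x), 8 mm thick (its y), 110 mm high (its z), about 50 g, with carved roundels; starts upright in one of the stand's slots, planes of the boards along the stand's x, its top 120 mm above the counter. May be absent
- board1_center (a point): centre of a wooden cookie-mould board 80 mm wide (its x), 8 mm thick (its y), 110 mm high (its z), about 50 g, with carved roundels; starts upright in one of the stand's slots, planes of the boards along the stand's x, its top 120 mm above the counter. May be absent
- board2_center (a point): centre of a wooden cookie-mould board 80 mm wide (its x), 8 mm thick (its y), 110 mm high (its z), about 50 g, with carved roundels; starts upright in one of the stand's slots, planes of the boards along the stand's x, its top 120 mm above the counter. May be absent
- board3_center (a point): centre of a wooden cookie-mould board 80 mm wide (its x), 8 mm thick (its y), 110 mm high (its z), about 50 g, with carved roundels; starts upright in one of the stand's slots, planes of the boards along the stand's x, its top 120 mm above the counter. May be absent
- cutter0_center (a point): centre (15 mm up) of a loose round (twelve-sided) steel cookie cutter, an open ring 46 mm across its flats (along its own x), 3 mm walls, 30 mm high along its z, about 40 g; starts standing on the counter. May be absent
- cutter1_center (a point): centre (15 mm up) of a loose square steel cookie cutter, an open ring 46 mm across its flats (along its own x), 3 mm walls, 30 mm high along its z, about 40 g; starts standing on the counter. May be absent
- cutter2_center (a point): centre (15 mm up) of a loose six-sided steel cookie cutter, an open ring 46 mm across its flats (along its own x), 3 mm walls, 30 mm high along its z, about 40 g; starts standing on the counter. May be absent
- jar: amber glass jar, 64 mm across, 100 mm high, a bystander; origin at the centre of its underside
- tin: tin, 70 mm across, 80 mm high, a bystander; origin at the centre of its underside
- mug: white mug, 80 mm across, 90 mm high, a bystander; origin at the centre of its underside
There are look-alikes about, which are no part of the job. What is shaped like the part that bears board2_center but yellow is not meant.

How it is judged (in metres and radians):
On the way:
1. the light is switched off with every board still in the stand and every cutter still out of the bin (value of joint switch above 0.0135 m and z of each of board0_center, board1_center, board2_center, board3_center in the frame of stand below 0.075 m and horizontal distance between each of board0_center, board1_center, board2_center, board3_center and stand below 0.1 m and (horizontal distance between cutter0_center and bin above 0.1 m or x of cutter0_center in the frame of bin above 0.055 m) and (horizontal distance between cutter1_center and bin above 0.1 m or x of cutter1_center in the frame of bin above 0.055 m) and (horizontal distance between cutter2_center and bin above 0.1 m or x of cutter2_center in the frame of bin above 0.055 m)), for 0.2 s.
At the end, for the whole second after the job is handed in: the switch is at least 13.5 mm along its 16 mm travel; every board present stands in a carton slot, bottomed to within 7 mm and within 0.2 rad of upright; every cutter present lies inside the bin, its centre below the rim; the jar, tin and mug have not been moved more than 30 mm (value of joint switch above 0.0135 m and x of board0_center in the frame of carton between -0.02 and 0.02 m and y of board0_center in the frame of carton between -0.12 and 0.12 m and z of each of board0_center, board1_center, board2_center, board3_center in the frame of carton below 0.067 m and angle between each of board0_center, board1_center, board2_center, board3_center's own z axis and vertical below 0.2 rad and x of board1_center in the frame of carton between -0.02 and 0.02 m and y of board1_center in the frame of carton between -0.12 and 0.12 m and x of board2_center in the frame of carton between -0.02 and 0.02 m and y of board2_center in the frame of carton between -0.12 and 0.12 m and x of board3_center in the frame of carton between -0.02 and 0.02 m and y of board3_center in the frame of carton between -0.12 and 0.12 m and x of cutter0_center in the frame of bin between -0.055 and 0.055 m and y of cutter0_center in the frame of bin between -0.08 and 0.08 m and z of each of cutter0_center, cutter1_center, cutter2_center in the frame of bin below 0.04 m and x of cutter1_center in the frame of bin between -0.055 and 0.055 m and y of cutter1_center in the frame of bin between -0.08 and 0.08 m and x of cutter2_center in the frame of bin between -0.055 and 0.055 m and y of cutter2_center in the frame of bin between -0.08 and 0.08 m); the robot touches nothing.
It fails at once if the jar is moved more than 30 mm (distance of jar from where it was at the start of the episode above 0.03 m).
It fails at once if the tin is moved more than 30 mm (distance of tin from where it was at the start of the episode above 0.03 m).
It fails at once if the mug is moved more than 30 mm (distance of mug from where it was at the start of the episode above 0.03 m).
Of board0, board1, board2, board3 only 3 to 4 are there at a start; the rules pass over those that are not, and their reading is None.
Of cutter0, cutter1, cutter2 only 2 to 3 are there at a start; the rules pass over those that are not, and their reading is None.
At some moment in a run one of cutter0, cutter1, cutter2 may be knocked a few centimetres aside while the robot is not near it.
It also fails if it takes over 210 s, if anything falls off the work surface, if the arm or the gripper's body presses on something with over 40 N, if the wrist force passes 120 N, or if a joint passes its speed limit or range.

### The arm

A 6-joint arm with a two-finger parallel gripper is mounted at the origin on the work surface. World frame = base frame: x ahead of the robot, y to its left, z up, the work surface at z = 0. Lengths are in mm, angles in rad, forces in N, time in s.
With the tool pointing down it reaches from about 275 to 1000 mm from the base axis. Payload 8.4 kg.
Tool frame: the origin (TCP) lies at the very end of the fingers, on their centre line; the grasp point (between the pads) lies 19 mm behind it; z points along the fingers, x is the direction in which the jaws open and shut, and the axes are right-handed (so a half turn about z gives the same grasp; the last joint's range is limited). The gripper opens to 85 mm and grips with 20 to 120 N. Pads are 22 mm wide; open, the fingers measure 114 mm over their backs; the gripper's body (76 mm by 85 mm) begins 54 mm behind the grasp point. The pads swing forward as they close: fully open they stand 13 mm farther back than shut.
Start: joints at [1.125, 0.353, 1.633, -0, 1.155, -0.002], TCP at [268.358, 564.457, 231.281] pointing down, gripper open.
Joint ranges: [-2.63, 2.63], [-0.92, 2.1], [0.06, 2.66], [-1.3, 4.44], [0, 2.69], [-3.02, 3.02]. Speed limits (rad/s): [2.22, 2.22, 2.79, 3.14, 3.14, 3.14].

### API

Orientations are given as a unit quaternion [x, y, z, w].
In Python, from plant import ctrl gives the robot as it stands.
- The arm moves only by the tool send_rows, never from a script. Its argument "deltas" is a list of rows, each a list of 7 numbers: the turn, a rotation vector about the tool's x, y, z in degrees, then the shift along the tool's x, y, z in m, then the opening, from 0 (shut) to 1 (fully open). In form: [[wx, wy, wz, dx, dy, dz, hand], ...]. A call has 1 to 12 rows; each row shifts and turns the pose as measured when the row begins, along the tool's axes as they then stand; what a row does not reach is not made up. A row lasts 1/10 s, in which the tool goes at most 50 mm and 8.59 degrees, less where a joint would pass 70% of its speed; a pose out of reach is approached as far as the arm can. A call is refused whole if a number of a shift passes 0.05 or a number of a turn 8.59, either way. A call with a gripper value outside its range is refused whole. The fingers move at their own pace and stop on an object; "squeeze" is the grip in N (left out, the last holds). Time passes only in rows, so rows that do not move let the fingers close. It gives the time, the measured TCP pose, the force and the opening at its end, in the units of the state.
- ctrl.observe(): the state, without advancing time (a new reading comes with each control period).
- ctrl.read_camera(name): name is "scene" or "top" or "wrist"; returns the picture (480x640x3 uint8, red, green, blue); there is no depth.
- ctrl.camera_model(name): a dict with "vfov" (degrees; the focal length in pixels is half the picture's height over the tangent of half this angle, whatever the lens; pixels are square), "cx", "cy" (the principal point, pixels), "k1" (the pictures are not rectified: a ray, as slopes to the right and down, at radius r is drawn at 1 + k1 r^2 times it, then the intrinsics apply), "R" (3x3) and "t" (3): a world point X has camera coordinates R X + t. Camera axes: x right, y down, z forward; pixel columns grow to the right and rows downward; lengths in mm; the calibration is good to about 2 mm. A picture is of the moment at which its call begins: read the wrist's pose just before it. camera_model takes no time and is no camera call; for the wrist camera it gives the pose at the moment of the call.
- ctrl.finish_job(): hands the job in, once; it reports no verdict.
The state is a dict: "time_s": time; "qpos": joint angles; "qvel": joint speeds; "joint_efforts": joint torques, N m; "eef_pos": TCP position; "tool_rot": TCP orientation; "force": force on the tool from outside, world axes, zero at the start; "torque": the same for the moment, N m; "opening": opening from 0.0 (shut) to 1.0 (fully open).
Only numpy, scipy, OpenCV 4.12 (cv2) and the standard library are available. Lean on these libraries where they do the work, as an engineer would, in place of code of your own. Each camera call takes 0.05 s, during which the arm holds its last target. There are 200 camera calls.

## Working session

There is one attempt and no reset: what is moved stays moved. The work goes in short steps, Python scripts to look and compute and a tool call to move; the robot and the scene stay as the last step left them, time stands still between calls to the robot, and variables do not carry over. Pictures are saved under pics/ and viewed, on a budget of 14 in all, crops included, one or two more only if the job needs it, and the job is handed in when it is done.

Besides the shell and the picture viewer there is one more tool, called after ">>>" as name(argument=value, ...), one argument or row to a line, values as JSON. send_rows: Moves the arm, as the interface text tells. Its arguments: {"type":"object","properties":{"deltas":{"type":"array","items":{"type":"array","items":{"type":"number"}}},"squeeze":{"type":"number"}},"required":["deltas"]}

```bash
ls; mkdir -p pics; python3 - <<'E'
from plant import ctrl
import cv2
o=ctrl.observe();print(o)
for n in("top","scene"):
    im=ctrl.read_camera(n);cv2.imwrite(f"pics/{n}0.png",im[:,:,::-1]);m=ctrl.camera_model(n);print(n,m)
print(ctrl.camera_model("wrist"))
E
```

```text
pics
{'time_s': 0.0, 'qpos': array([ 1.12460315e+00,  3.53638965e-01,  1.63416258e+00,  2.20932934e-05,
        1.15521398e+00, -2.39200876e-03]), 'qvel': array([-1.10801828e-03, -7.51727796e-04, -9.43315251e-04, -1.67023687e-03,
        4.06908658e-04,  7.44015413e-05]), 'joint_efforts': array([ 1.31099798e-03, -6.05240464e+01, -3.42079604e+01, -1.39061763e-04,
        9.13866417e-03,  1.09018313e-05]), 'eef_pos': array([268.13429233, 564.0102572 , 230.55525669]), 'tool_rot': array([ 8.45394238e-01,  5.34142374e-01, -6.07724140e-04,  3.70016094e-04]), 'force': array([-0.70896121, -0.85159353, -0.13430656]), 'torque': array([0.02828239, 0.01321825, 0.02748569]), 'opening': 0.999385062235964}
top {'vfov': 55.40415218499663, 'cx': 321.8591386834838, 'cy': 239.83945647019073, 'k1': -0.11875094484370519, 'R': array([[ 0.00864202, -0.9999564 ,  0.00353758],
       [-0.99761638, -0.0088639 , -0.06843231],
       [ 0.06846069, -0.00293776, -0.99764949]]), 't': array([  55.46139011,  606.95785177, 1009.05043923])}
scene {'vfov': 48.255248590185545, 'cx': 327.2559835517255, 'cy': 244.38823766908442, 'k1': -0.04611970013822224, 'R': array([[ 0.51031516,  0.8599403 ,  0.00900667],
       [ 0.640797  , -0.37324231, -0.6708721 ],
       [-0.57354829,  0.34812765, -0.74151837]]), 't': array([-340.56492535, -330.75422331, 1410.1621577 ])}
{'vfov': 66.14102568741325, 'cx': 315.92547210901, 'cy': 241.45186671491834, 'k1': 0.02392265107284293, 'R': array([[ 0.42805043,  0.90375342, -0.00160783],
       [ 0.85780099, -0.40572433,  0.31553959],
       [ 0.28451764, -0.13644606, -0.94891105]]), 't': array([-624.16019159,  -41.64850276,  381.31487017])}
```

View pics/top0.png

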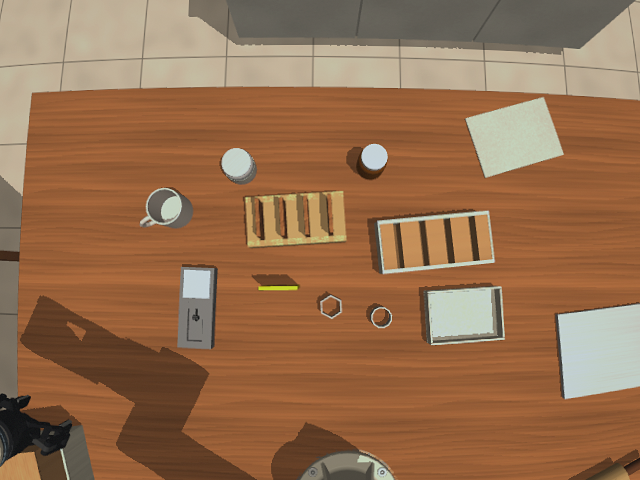

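View pics/scene0.png

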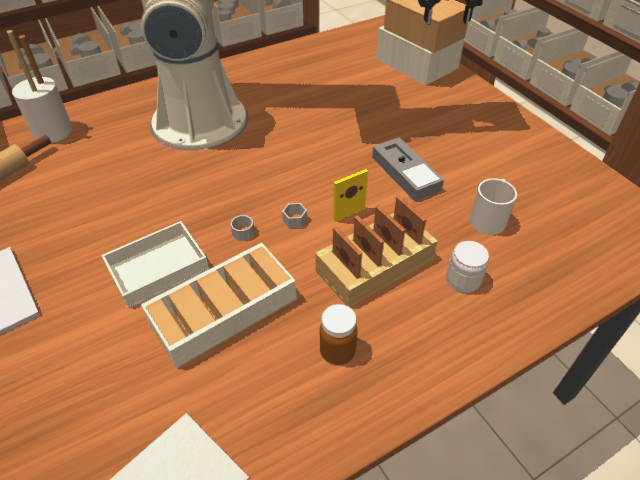

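Top view: lamp near (197,307) with the lens at the far end, stand (296,219) with four boards, carton (435,241), bin (465,315). There is a hex cutter at (330,307) and a round one at (381,317). The yellow look-alike board is at (278,288). Enlarging for measurement.

```bash
cat > h.py <<'E'
import numpy as np, cv2
from plant import ctrl
def K(m):
    f=240/np.tan(np.radians(m["vfov"]/2)); return f
def proj(m,X):
    c=np.asarray(X,float)@np.array(m["R"]).T+m["t"]; s=c[...,:2]/c[...,2:]
    r2=(s**2).sum(-1,keepdims=True); s=s*(1+m["k1"]*r2)
    return s*K(m)+[m["cx"],m["cy"]]
def ray(m,p):
    d=(np.asarray(p,float)-[m["cx"],m["cy"]])/K(m); s=d.copy()
    for _ in range(20): s=d/(1+m["k1"]*(s**2).sum(-1,keepdims=True))
    R=np.array(m["R"]); D=np.concatenate([s,np.ones(s.shape[:-1]+(1,))],-1)@R
    return -R.T@np.array(m["t"]),D
def at(m,p,z):
    C,D=ray(m,p); return C+D*((z-C[2])/D[...,2:])
E
python3 - <<'E'
import cv2
i=cv2.imread("pics/top0.png")
a=cv2.resize(i[180:280,235:505],None,fx=2.9,fy=2.9,interpolation=3)
b=cv2.resize(i[257:360,165:435],None,fx=2.9,fy=2.9,interpolation=3)
import numpy as np
cv2.imwrite("pics/crop1.png",np.vstack([a,b]))
print(a.shape,b.shape)
E
```

```text
(290, 783, 3) (299, 783, 3)
```

View pics/crop1.png

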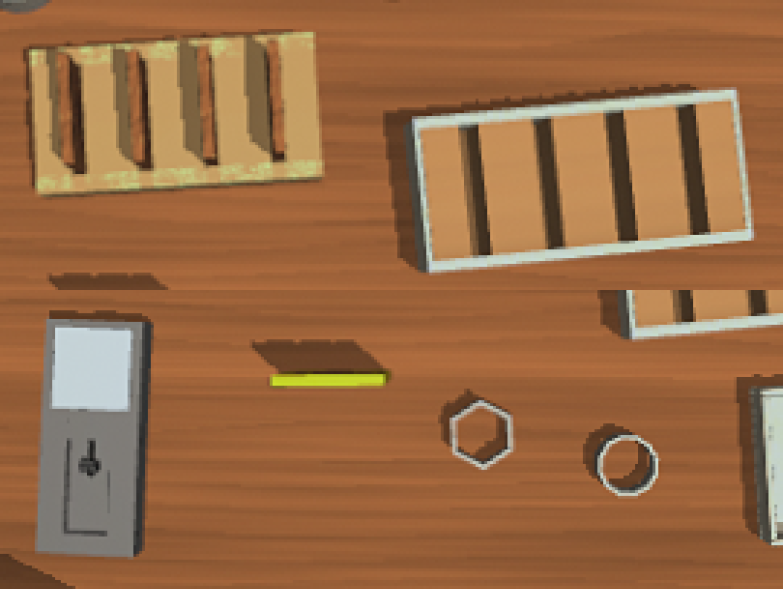

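```bash
cat > fit.py <<'E'
from h import *
from scipy.optimize import least_squares
m=ctrl.camera_model("top")
A=lambda l:np.array(l,float)/2.9+[235,180]
B=lambda l:(np.array(l,float)-[0,290])/2.9+[165,257]
def fit(name,px,L,W,z,yaw0):
    P=at(m,px,z)[:,:2]
    loc=np.array([[x*L/2,y*W/2] for x,y in((1,1),(1,-1),(-1,-1),(-1,1))])
    R=lambda a:np.array([[np.cos(a),-np.sin(a)],[np.sin(a),np.cos(a)]])
    r=least_squares(lambda p:((loc@R(p[2]).T+p[:2])-P).ravel(),[*P.mean(0),yaw0])
    print(name,r.x.round(3),"res",r.fun.round(1)); return r.x
# order: (+x,+y) far-left, (+x,-y) far-right, near-right, near-left
S=fit("stand",A([(28,48),(314,32),(323,177),(37,193)]),110,216,55,0)
C=fit("carton",A([(412,118),(737,90),(752,238),(428,271)]),116,250,60,0)
L=fit("lamp",B([(49,319),(143,319),(133,556),(37,552)]),180,76,34,0)
Bn=fit("bin",np.array([(427,291),(501,287),(504,340),(430,345)],float),120,170,40,0)
for e in ([(64,53),(78,172)],[(134,50),(146,168)],[(204,47),(211,164)],[(271,40),(280,160)]):
    P=at(m,A(e),120)[:,:2]; c=P.mean(0)-S[:2]; a=S[2]
    print("board",P.mean(0).round(1),np.linalg.norm(P[0]-P[1]).round(1),"in stand",(c[0]*np.cos(a)+c[1]*np.sin(a)).round(1),(-c[0]*np.sin(a)+c[1]*np.cos(a)).round(1))
print("hex",at(m,B([(482,434)]),30),at(m,B([(449,434),(513,434)]),30)[:,1])
print("round",at(m,B([(627,465)]),30))
print("switch",at(m,B([(89,463)]),34))
w=at(m,np.array([[166,207],[238,163],[373,157]],float),90);print("mug,tin,jar approx",w)
print("yellow",at(m,B([(270,379),(387,379)]),110))
E
python3 fit.py
```

```text
stand [6.50004e+02 1.19034e+02 6.70000e-02] res [-0.4 -1.1  0.1  0.2  0.4  0.2 -0.1  0.8]
carton [ 6.01952e+02 -1.89638e+02  1.00000e-01] res [ 0.6 -0.5  1.1  1.1 -1.4 -0.6 -0.3  0. ]
lamp [ 4.52149e+02  3.39522e+02 -2.60000e-02] res [ 1.3  1.6 -1.6 -0.8 -0.2 -0.9  0.5  0.1]
bin [ 4.38772e+02 -2.60813e+02  5.60000e-02] res [ 0.2  0.2  0.7 -0.4 -0.5 -0.3 -0.5  0.5]
board [641.8 189.1] 85.2 in stand -3.5 70.4
board [644.7 140.3] 84.2 in stand -3.9 21.6
board [647.6  92.8] 83.1 in stand -4.2 -26.0
board [651.9  44.9] 85.4 in stand -3.1 -74.1
hex [[457.58054258  38.80796211  30.        ]] [64.02450583 15.10733631]
round [[434.53870381 -72.41853833  30.        ]]
switch [[431.79990936 339.94400646  34.        ]]
mug,tin,jar approx [[669.1870362  395.21214285  90.        ]
 [764.92183608 241.86705287  90.        ]
 [780.34624348 -46.91682859  90.        ]]
yellow [[500.9020506  190.80424545 110.        ]
 [501.80391018 108.07238324 110.        ]]
```

```bash
cat >> h.py <<'E'
from scipy.spatial.transform import Rotation as Ro
def tgt(yaw): # tool down, tool x at world angle yaw (deg)
    return Ro.from_euler("z",yaw,degrees=True)*Ro.from_euler("x",180,degrees=True)
def plan(pos,yaw,step=45):
    """print turn (deg, tool) and shift (m, tool axes after / before the turn) to the target"""
    o=ctrl.observe(); R=Ro.from_quat(o["tool_rot"]); T=tgt(yaw)
    rv=(R.inv()*T).as_rotvec(degrees=True); d=np.array(pos)-o["eef_pos"]
    print("t",round(o["time_s"],2),"pos",o["eef_pos"].round(1),"F",o["force"].round(1),"open",round(o["opening"],3))
    print(" turn",rv.round(2)," shift before turn",(R.inv().apply(d)/1000).round(4)," after turn",(T.inv().apply(d)/1000).round(4)," world",d.round(1))
E
python3 -c "
from h import *
plan([398,341,150],-1.5)"
```

```text
t 0.1 pos [268.2 564.1 230.7] F [-0.3  0.5 -0.1] open 0.998
 turn [4.000e-02 6.000e-02 6.607e+01]  shift before turn [-0.1456  0.213   0.0808]  after turn [0.1356 0.2196 0.0807]  world [ 129.8 -223.1  -80.7]
```

>>> send_rows(
  deltas=[
    [0,0,8.26,0,0,0,0],
    [0,0,8.26,0,0,0,0],
    [0,0,8.26,0,0,0,0],
    [0,0,8.26,0,0,0,0],
    [0,0,8.26,0,0,0,0],
    [0,0,8.26,0,0,0,0],
    [0,0,8.26,0,0,0,0],
    [0,0,8.26,0,0,0,0],
  ],
  squeeze=40,
)

```text
time_s: 0.9
eef_pos: [267.1, 561.9, 227.0]
tool_rot: [0.999, -0.034, -0.002, 0.004]
force: [-0.4, -0.4, -0.6]
opening: 0.0
```

>>> send_rows(
  deltas=[
    [0,0,0,0.0226,0.0366,0.0135,0],
    [0,0,0,0.0226,0.0366,0.0135,0],
    [0,0,0,0.0226,0.0366,0.0135,0],
    [0,0,0,0.0226,0.0366,0.0135,0],
    [0,0,0,0.0226,0.0366,0.0135,0],
    [0,0,0,0.0226,0.0366,0.0135,0],
    [0,0,0,0,0,0,0],
  ],
)

```text
time_s: 1.6
eef_pos: [387.6, 325.4, 142.4]
tool_rot: [0.999, -0.036, -0.002, 0.004]
force: [0.1, -0.2, -1.1]
opening: -0.003
```

```bash
python3 -c "
from h import *
plan([398,341,150],-1.5)
m=ctrl.camera_model('wrist');im=ctrl.read_camera('wrist');cv2.imwrite('pics/w1.png',im[:,:,::-1])
np.save('w1.npy',m,allow_pickle=True)
print(proj(m,[[428,340,33.5],[398,341,34],[452,339.5,34],[398,341,77]]))"
```

```text
t 1.6 pos [387.6 325.4 142.4] F [ 0.1 -0.2 -1.1] open -0.003
 turn [ 0.41  0.27 -2.58]  shift before turn [ 0.0093 -0.0162 -0.0078]  after turn [ 0.01   -0.0158 -0.0076]  world [10.4 15.6  7.6]
[[373.420371   213.31409727]
 [330.67806279 214.97610474]
 [407.99253254 211.87063432]
 [333.13716858 233.455325  ]]
```

View pics/w1.png

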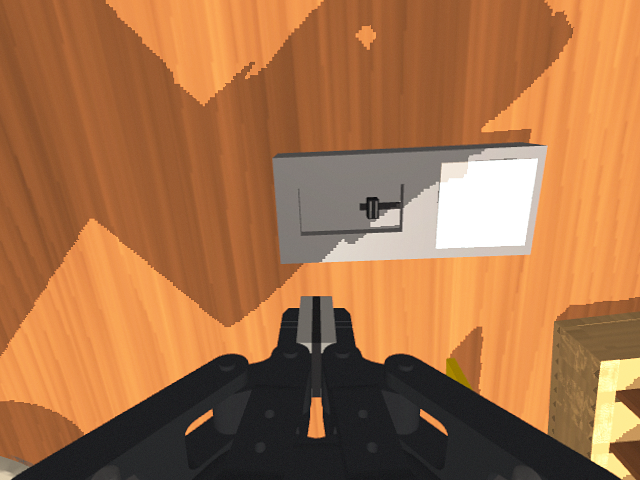

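Knob at (374,208), recess from x=300 to 402 px centred near row 209, so the lamp is about 2 mm further to +y than fitted.

>>> send_rows(
  deltas=[
    [0.4,0.3,-2.6,0.009,-0.0175,0,0],
    [0,0,0,0,0,0.03,0],
    [0,0,0,0,0,0.03,0],
    [0,0,0,0,0,0.015,0],
    [0,0,0,0,0,0,0],
    [0,0,0,0,0,0,0],
  ],
)

```text
time_s: 2.25
eef_pos: [398.8, 351.0, 68.1]
tool_rot: [1.0, -0.012, 0.002, -0.003]
force: [0.2, 0.7, 0.4]
opening: -0.003
```

```bash
python3 -c "
from h import *
plan([398,342.5,45],-1.5)"
```

```text
t 2.25 pos [398.8 351.   68.1] F [0.2 0.7 0.4] open -0.003
 turn [-0.4  -0.28  0.16]  shift before turn [-0.0007  0.0087  0.0231]  after turn [-0.0006  0.0085  0.0231]  world [ -0.8  -8.5 -23.1]
```

>>> send_rows(
  deltas=[
    [-0.4,-0.3,0.2,-0.0006,0.0085,0.01,0],
    [0,0,0,0,0,0.01,0],
    [0,0,0,0,0,0,0],
    [0,0,0,0,0,0,0],
  ],
)

```text
time_s: 2.65
eef_pos: [398.9, 343.7, 48.9]
tool_rot: [1.0, -0.013, 0.001, -0.001]
force: [-0.6, 0.6, 0.5]
opening: 0.0
```

```bash
python3 -c "
from h import *
plan([398,342.5,27],-1.5)"
```

```text
t 2.65 pos [398.9 343.7  48.9] F [-0.6  0.6  0.5] open 0.0
 turn [-0.12 -0.11 -0.01]  shift before turn [-0.0009  0.0013  0.0219]  after turn [-0.0008  0.0012  0.0219]  world [ -0.9  -1.2 -21.9]
```

Descend, then push slowly.

>>> send_rows(
  deltas=[
    [0,0,0,-0.001,0.001,0.008,0],
    [0,0,0,0,0,0.008,0],
    [0,0,0,0,0,0.004,0],
    [0,0,0,0,0,0,0],
  ],
)

```text
time_s: 3.05
eef_pos: [398.2, 342.8, 27.7]
tool_rot: [1.0, -0.013, 0.001, -0.001]
force: [-0.6, -0.9, 0.5]
opening: 0.001
```

>>> send_rows(
  deltas=[
    [0,0,0,0.006,0,0,0],
    [0,0,0,0.006,0,0,0],
    [0,0,0,0,0,0,0],
  ],
)

```text
time_s: 3.35
eef_pos: [411.4, 342.7, 27.7]
tool_rot: [1.0, -0.013, 0.002, -0.001]
force: [0.2, -0.5, -0.2]
opening: 0.001
```

>>> send_rows(
  deltas=[
    [0,0,0,0.005,0,0,0],
    [0,0,0,0.005,0,0,0],
    [0,0,0,0,0,0,0],
  ],
)

```text
time_s: 3.65
eef_pos: [422.5, 342.4, 28.0]
tool_rot: [1.0, -0.013, 0.001, -0.002]
force: [0.3, -0.8, 0.5]
opening: -0.004
```

>>> send_rows(
  deltas=[
    [0,0,0,0.003,0,0,0],
    [0,0,0,0.003,0,0,0],
    [0,0,0,0,0,0,0],
  ],
)

```text
time_s: 3.95
eef_pos: [428.7, 342.1, 28.0]
tool_rot: [1.0, -0.014, 0.001, -0.001]
force: [-0.2, 0.1, -0.5]
opening: -0.001
```

>>> send_rows(
  deltas=[
    [0,0,0,0.003,0,0,0],
    [0,0,0,0.003,0,0,0],
    [0,0,0,0,0,0,0],
  ],
)

```text
time_s: 4.25
eef_pos: [432.1, 341.7, 27.7]
tool_rot: [1.0, -0.014, -0.002, -0.001]
force: [-0.5, -0.2, 0.5]
opening: -0.002
```

```bash
python3 -c "
from h import *
print(ctrl.observe()['force'])
im=ctrl.read_camera('wrist');cv2.imwrite('pics/w2.png',cv2.resize(im[150:390,160:480],None,fx=2,fy=2)[:,:,::-1])"
```

```text
[-0.50388807 -0.18104327  0.48774473]
```

View pics/w2.png

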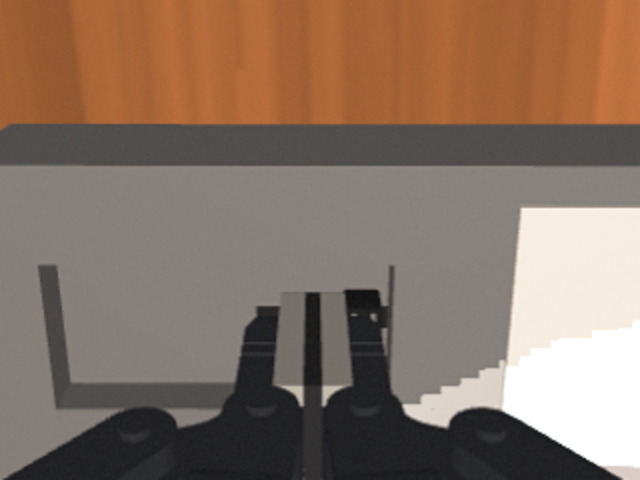

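The knob is at crop (362,300), its front edge about 2 mm from the recess end: essentially fully off. I'll push a little more to make sure.

>>> send_rows(
  deltas=[
    [0,0,0,0.005,0,0,0],
    [0,0,0,0.005,0,0,0],
  ],
)

```text
time_s: 4.5
eef_pos: [433.1, 341.3, 27.2]
tool_rot: [1.0, -0.016, -0.01, 0.001]
force: [-31.8, 12.6, 22.8]
opening: 0.004
```

>>> send_rows(
  deltas=[
    [0,0,0,0.008,0,0,0],
    [0,0,0,0.008,0,0,0],
  ],
)

```text
time_s: 4.7
eef_pos: [433.3, 341.2, 27.3]
tool_rot: [1.0, -0.019, -0.024, 0.003]
force: [-42.4, 15.2, 31.8]
opening: -0.001
```

>>> send_rows(
  deltas=[
    [0,0,0,-0.005,0,0,0],
    [0,0,0,-0.003,0,0,0],
    [0,0,0,0,0,-0.03,0],
    [0,0,0,0,0,-0.05,0],
    [0,0,0,0,0,-0.05,0],
    [0,0,0,0,0,-0.05,0],
    [0,0,0,0,0,0,0],
    [0,0,0,0,0,0,0],
  ],
)

```text
time_s: 5.5
eef_pos: [437.5, 342.4, 213.7]
tool_rot: [1.0, -0.018, -0.021, 0.003]
force: [-0.0, -0.4, -0.3]
opening: 0.003
```

```bash
python3 -c "
from h import *
im=ctrl.read_camera('top');cv2.imwrite('pics/t2.png',cv2.resize(im[257:360,150:250],None,fx=4,fy=4)[:,:,::-1])
plan([600,110,240],93.84)"
```

```text
t 5.55 pos [437.8 342.7 213.8] F [0.7 0.5 0.4] open -0.0
 turn [ -1.72   2.08 -95.93]  shift before turn [ 0.1694  0.2268 -0.0318]  after turn [-0.243   0.1462 -0.0262]  world [ 162.2 -232.7   26.2]
```

>>> send_rows(
  deltas=[
    [-0.14,0.17,-8,0,0,0,0.4],
    [-0.14,0.17,-8,0,0,0,0.4],
    [-0.14,0.17,-8,0,0,0,0.4],
    [-0.14,0.17,-8,0,0,0,0.4],
    [-0.14,0.17,-8,0,0,0,0.4],
    [-0.14,0.17,-8,0,0,0,0.4],
    [-0.14,0.17,-8,0,0,0,0.4],
    [-0.14,0.17,-8,0,0,0,0.4],
    [-0.14,0.17,-8,0,0,0,0.4],
    [-0.14,0.17,-8,0,0,0,0.4],
    [-0.14,0.17,-8,0,0,0,0.4],
    [-0.14,0.17,-8,0,0,0,0.4],
  ],
)

```text
time_s: 6.75
eef_pos: [434.9, 335.9, 193.4]
tool_rot: [0.658, 0.753, -0.012, -0.0]
force: [-0.1, 0.1, 0.1]
opening: 0.402
```

>>> send_rows(
  deltas=[
    [0,0,0,-0.04,0.024,-0.006,0.4],
    [0,0,0,-0.04,0.024,-0.006,0.4],
    [0,0,0,-0.04,0.024,-0.006,0.4],
    [0,0,0,-0.04,0.024,-0.006,0.4],
    [0,0,0,-0.04,0.024,-0.006,0.4],
    [0,0,0,-0.04,0.024,-0.006,0.4],
    [0,0,0,0,0,0,0.4],
    [0,0,0,0,0,0,0.4],
  ],
)

```text
time_s: 7.55
eef_pos: [614.5, 107.7, 216.0]
tool_rot: [0.655, 0.755, -0.019, -0.003]
force: [-0.3, -0.2, 0.2]
opening: 0.396
```

```bash
python3 -c "
from h import *
plan([600,110,240],93.84)
m=ctrl.camera_model('wrist');im=ctrl.read_camera('wrist')
t=cv2.imread('pics/t2.png');im=im[:,:,::-1].copy()
print(t.shape)
im[-300:,-290:]=cv2.resize(t,(290,300))
cv2.imwrite('pics/w3.png',im);np.save('w3.npy',m,allow_pickle=True)
c,s=np.cos(.067),np.sin(.067)
for y in(-75,-25,25,75):
  P=[[650+x*c-y*s,119+x*s+y*c,120] for x in(-40,40)];print(y,proj(m,P).round().tolist())
"
```

```text
t 7.55 pos [614.5 107.7 216. ] F [-0.3 -0.2  0.2] open 0.396
 turn [-1.87  1.25  4.32]  shift before turn [ 0.0038 -0.0148 -0.0236]  after turn [ 0.0032 -0.0143 -0.024 ]  world [-14.5   2.3  24. ]
(412, 400, 3)
-75 [[223.0, 236.0], [222.0, 339.0]]
-25 [[295.0, 242.0], [289.0, 344.0]]
25 [[368.0, 248.0], [356.0, 350.0]]
75 [[441.0, 253.0], [423.0, 355.0]]
```

View pics/w3.png

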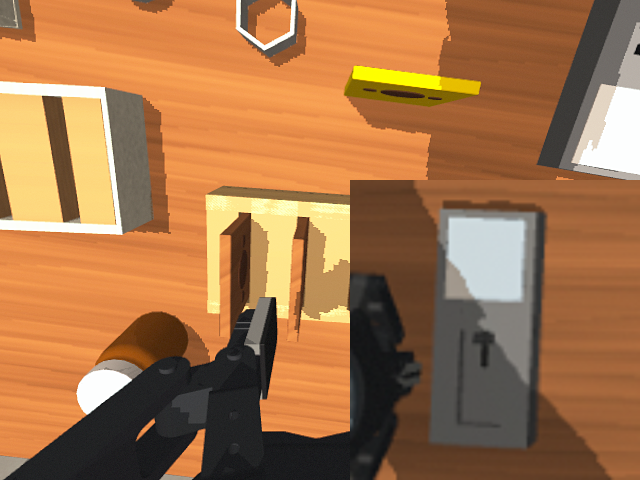

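Wrist view: the board tops at (223,236)–(222,337) and (295,238)–(293,340) match my predictions within about 2 mm. The inset shows the switch knob now at its lens end. Going for the first board, at the −y slot.

```bash
python3 -c "
from h import *
plan([654,44.2,170],93.84)"
```

```text
t 7.6 pos [614.3 107.9 216. ] F [ 0.2 -0.2 -0.9] open 0.4
 turn [-1.86  1.28  4.36]  shift before turn [-0.0677  0.0317  0.0464]  after turn [-0.0662  0.0353  0.046 ]  world [ 39.7 -63.7 -46. ]
```

>>> send_rows(
  deltas=[
    [-1.9,1.3,4.4,0,0,0,0.4],
    [0,0,0,-0.022,0.012,0.01,0.4],
    [0,0,0,-0.022,0.012,0.01,0.4],
    [0,0,0,-0.022,0.011,0.01,0.4],
    [0,0,0,0,0,0.01,0.4],
    [0,0,0,0,0,0,0.4],
    [0,0,0,0,0,0,0.4],
  ],
)

```text
time_s: 8.3
eef_pos: [648.1, 51.2, 169.0]
tool_rot: [0.681, 0.732, -0.002, -0.003]
force: [0.2, 0.7, 0.5]
opening: 0.401
```

```bash
python3 -c "
from h import *
plan([654,44.2,88],93.84)"
```

```text
t 8.3 pos [648.1  51.2 169. ] F [0.2 0.7 0.5] open 0.401
 turn [-0.37 -0.12  0.33]  shift before turn [-0.0076  0.0059  0.0809]  after turn [-0.0074  0.0054  0.081 ]  world [  5.9  -7.  -81. ]
```

>>> send_rows(
  deltas=[
    [-0.4,-0.1,0.3,-0.0076,0.0055,0,0.4],
    [0,0,0,0,0,0,0.4],
    [0,0,0,0,0,0.025,0.4],
    [0,0,0,0,0,0,0.4],
  ],
)

```text
time_s: 8.7
eef_pos: [654.7, 46.4, 145.7]
tool_rot: [0.682, 0.731, 0.002, 0.001]
force: [-1.1, -1.1, -0.6]
opening: 0.401
```

```bash
python3 -c "
from h import *
plan([654,44.2,88],93.84)"
```

```text
t 8.7 pos [654.7  46.4 145.7] F [-1.1 -1.1 -0.6] open 0.401
 turn [ 0.22 -0.03  0.18]  shift before turn [-0.0022 -0.001   0.0577]  after turn [-0.0022 -0.0008  0.0577]  world [ -0.7  -2.2 -57.7]
```

>>> send_rows(
  deltas=[
    [0.2,0,0.2,-0.0022,-0.001,0.015,0.4],
    [0,0,0,0,0,0.015,0.4],
    [0,0,0,0,0,0.015,0.4],
    [0,0,0,0,0,0.011,0.4],
    [0,0,0,0,0,0,0.4],
  ],
)

```text
time_s: 9.2
eef_pos: [654.8, 44.4, 87.3]
tool_rot: [0.683, 0.73, 0.001, 0.001]
force: [-0.4, -0.1, -0.1]
opening: 0.401
```

```bash
python3 -c "
from h import *
plan([654,44.2,88],93.84)"
```

```text
t 9.2 pos [654.8  44.4  87.3] F [-0.4 -0.1 -0.1] open 0.401
 turn [ 0.14 -0.04 -0.03]  shift before turn [-0.0002 -0.0009 -0.0007]  after turn [-0.0002 -0.0009 -0.0007]  world [-0.8 -0.2  0.7]
```

>>> send_rows(
  deltas=[
    [0,0,0,0,0,0,0],
    [0,0,0,0,0,0,0],
    [0,0,0,0,0,0,0],
    [0,0,0,0,0,0,0],
    [0,0,0,0,0,0,0],
    [0,0,0,0,0,0,0],
  ],
  squeeze=35,
)

```text
time_s: 9.8
eef_pos: [655.8, 44.5, 88.5]
tool_rot: [0.683, 0.73, 0.002, 0.001]
force: [-0.4, 0.6, -0.8]
opening: 0.083
```

>>> send_rows(
  deltas=[
    [0,0,0,0,0,-0.02,0],
    [0,0,0,0,0,-0.03,0],
    [0,0,0,0,0,-0.04,0],
    [0,0,0,0,0,-0.01,0],
    [0,0,0,0,0,0,0],
    [0,0,0,0,0,0,0],
  ],
)

```text
time_s: 10.4
eef_pos: [654.6, 44.3, 190.8]
tool_rot: [0.683, 0.73, 0.001, 0.001]
force: [0.2, 0.2, -0.7]
opening: 0.088
```

```bash
cat > slots.py <<'E'
from h import *
def carton(s,dx=0): 
    c,n=np.cos(.1),np.sin(.1); return [601.95+dx*c-s*n,-189.64+dx*n+s*c]
def stand(s,dx=-1):
    c,n=np.cos(.067),np.sin(.067); return [650+dx*c-s*n,119.03+dx*n+s*c]
E
python3 -c "
from slots import *
print([np.round(carton(s),1) for s in(-84,-28,28,84)],[np.round(stand(s),1) for s in(-75,-25,25,75)])
plan([*carton(-84),180],95.73)"
```

```text
[array([ 610.3, -273.2]), array([ 604.7, -217.5]), array([ 599.2, -161.8]), array([ 593.6, -106.1])] [array([654. ,  44.1]), array([650.7,  94. ]), array([647.3, 143.9]), array([644. , 193.8])]
t 10.4 pos [654.6  44.3 190.8] F [ 0.2  0.2 -0.7] open 0.088
 turn [ 0.15 -0.04 -1.92]  shift before turn [-0.3139 -0.0653  0.0104]  after turn [-0.3116 -0.0758  0.0108]  world [ -44.3 -317.6  -10.8]
```

>>> send_rows(
  deltas=[
    [0,0,-1.9,-0.02,-0.005,0,0],
    [0,0,0,-0.04,-0.01,0,0],
    [0,0,0,-0.04,-0.01,0,0],
    [0,0,0,-0.04,-0.01,0,0],
    [0,0,0,-0.04,-0.01,0,0],
    [0,0,0,-0.04,-0.01,0,0],
    [0,0,0,-0.04,-0.01,0,0],
    [0,0,0,-0.04,-0.01,0,0],
    [0,0,0,-0.02,0,0,0],
    [0,0,0,0,0,0,0],
    [0,0,0,0,0,0,0],
  ],
)

```text
time_s: 11.5
eef_pos: [602.3, -289.7, 170.7]
tool_rot: [0.669, 0.743, -0.003, -0.01]
force: [-0.7, -0.0, -2.4]
opening: 0.086
```

```bash
python3 -c "
from slots import *
plan([*carton(-84),155],95.73)"
```

```text
t 11.5 pos [ 602.3 -289.7  170.7] F [-0.7 -0.  -2.4] open 0.086
 turn [-1.09 -0.61  0.21]  shift before turn [0.0154 0.01   0.0156]  after turn [0.0156 0.0096 0.0157]  world [  8.   16.5 -15.7]
```

>>> send_rows(
  deltas=[
    [-1.1,-0.6,0.2,0.0156,0.0096,0.005,0],
    [0,0,0,0,0,0,0],
    [0,0,0,0,0,0,0],
  ],
)

```text
time_s: 11.8
eef_pos: [610.2, -268.9, 163.6]
tool_rot: [0.67, 0.742, 0.0, -0.002]
force: [0.1, -0.5, -0.5]
opening: 0.09
```

```bash
python3 -c "
from slots import *
plan([*carton(-84),150],95.73)
m=ctrl.camera_model('wrist');im=ctrl.read_camera('wrist');cv2.imwrite('pics/w4.png',im[:,:,::-1])
for s in(-84,-28,28,84):
  print(s,proj(m,[[*carton(s,x),60] for x in(-50,50)]).round().tolist())"
```

```text
t 11.8 pos [ 610.2 -268.9  163.6] F [ 0.1 -0.5 -0.5] open 0.09
 turn [-0.11 -0.13  0.15]  shift before turn [-0.0043 -0.0003  0.0136]  after turn [-0.0043 -0.0003  0.0136]  world [  0.1  -4.3 -13.6]
-84 [[309.0, 169.0], [309.0, 304.0]]
-28 [[394.0, 169.0], [384.0, 305.0]]
28 [[479.0, 169.0], [459.0, 305.0]]
84 [[565.0, 169.0], [535.0, 305.0]]
```

View pics/w4.png

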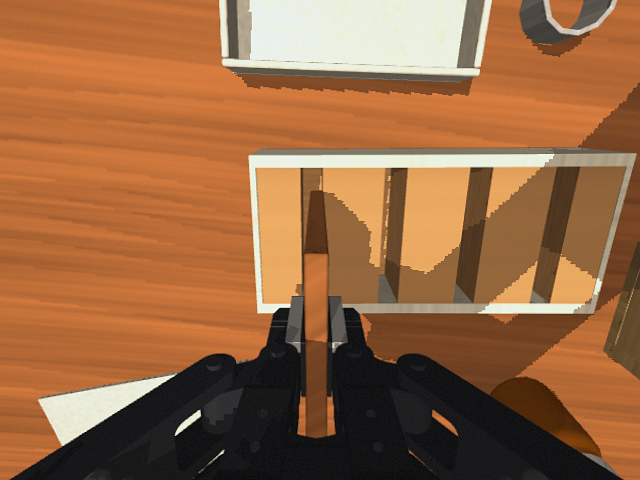

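```bash
python3 -c "
from slots import *
m=ctrl.camera_model('wrist')
o=ctrl.observe();p=o['eef_pos'];a=np.radians(5.73)
for z in(p[2]-78.5,p[2]+31.5):
  print(z,[proj(m,[p[0]-40*np.cos(a)-4*k*np.sin(a),p[1]-40*np.sin(a)+4*k*np.cos(a),z]).round(1) for k in(-1,1)])
"

```

```text
85.07206087322535 [array([308.8, 191.5]), array([321.9, 191.6])]
195.07206087322535 [array([303.2, 254.3]), array([327.9, 254.4])]
```

Slot mouths sit about 3 px (2 mm, +y) from prediction, and the board in hand matches within 1 mm. I'll shift the carton y by +1.5 mm and insert.

```bash
sed -i 's/-189.64/-188.14/' slots.py; python3 -c "
from slots import *
print([np.round(carton(s),1) for s in(-84,-28,28,84)])
plan([*carton(-84),145],95.73)"
```

```text
[array([ 610.3, -271.7]), array([ 604.7, -216. ]), array([ 599.2, -160.3]), array([ 593.6, -104.6])]
t 11.85 pos [ 610.1 -268.8  163.6] F [ 0.4  0.8 -1.1] open 0.088
 turn [-0.12 -0.16  0.15]  shift before turn [-0.003  -0.0001  0.0186]  after turn [-0.003  -0.0001  0.0186]  world [  0.2  -3.  -18.6]
```

>>> send_rows(
  deltas=[
    [-0.1,-0.1,0.1,-0.0028,0,0.01,0],
    [0,0,0,0,0,0.008,0],
    [0,0,0,0,0,0,0],
    [0,0,0,0,0,0,0],
  ],
)

```text
time_s: 12.25
eef_pos: [610.5, -271.3, 143.8]
tool_rot: [0.67, 0.742, 0.0, -0.001]
force: [-0.1, 0.6, -1.0]
opening: 0.088
```

```bash
python3 -c "
from slots import *
plan([*carton(-84),83.5],95.73)"
```

```text
t 12.25 pos [ 610.5 -271.3  143.8] F [-0.1  0.6 -1. ] open 0.088
 turn [-0.04 -0.06  0.11]  shift before turn [-0.0004 -0.0001  0.0603]  after turn [-0.0004 -0.0002  0.0603]  world [ -0.1  -0.4 -60.3]
```

>>> send_rows(
  deltas=[
    [0,0,0.1,-0.0004,0,0.01,0],
    [0,0,0,0,0,0.01,0],
    [0,0,0,0,0,0.012,0],
    [0,0,0,0,0,0.01,0],
    [0,0,0,0,0,0.006,0],
    [0,0,0,0,0,0,0],
  ],
)

```text
time_s: 12.85
eef_pos: [609.8, -271.9, 90.7]
tool_rot: [0.671, 0.741, -0.0, -0.001]
force: [0.6, -0.9, -0.6]
opening: 0.086
```

>>> send_rows(
  deltas=[
    [0,0,0,0,0,0.005,0],
    [0,0,0,0,0,0.004,0],
    [0,0,0,0,0,0,0],
  ],
)

```text
time_s: 13.15
eef_pos: [610.4, -272.3, 82.0]
tool_rot: [0.671, 0.741, -0.0, -0.001]
force: [0.3, -0.0, 0.0]
opening: 0.086
```

>>> send_rows(
  deltas=[
    [0,0,0,0,0,0,0.35],
    [0,0,0,0,0,0,0.35],
    [0,0,0,0,0,0,0.35],
    [0,0,0,0,0,-0.02,0.35],
    [0,0,0,0,0,-0.04,0.35],
    [0,0,0,0,0,-0.04,0.35],
    [0,0,0,0,0,0,0.35],
    [0,0,0,0,0,0,0.35],
  ],
)

```text
time_s: 13.95
eef_pos: [610.3, -272.1, 185.0]
tool_rot: [0.671, 0.741, -0.0, -0.001]
force: [0.4, 0.1, -0.8]
opening: 0.35
```

```bash
python3 -c "
from slots import *
plan([*stand(-25),170],93.84)
im=ctrl.read_camera('wrist');cv2.imwrite('pics/w5.png',im[:,:,::-1])"
```

```text
t 13.95 pos [ 610.3 -272.1  185. ] F [ 0.4  0.1 -0.8] open 0.35
 turn [-0.08 -0.07  1.86]  shift before turn [0.3603 0.0766 0.0153]  after turn [0.3626 0.0648 0.015 ]  world [ 40.4 366.2 -15. ]
```

View pics/w5.png

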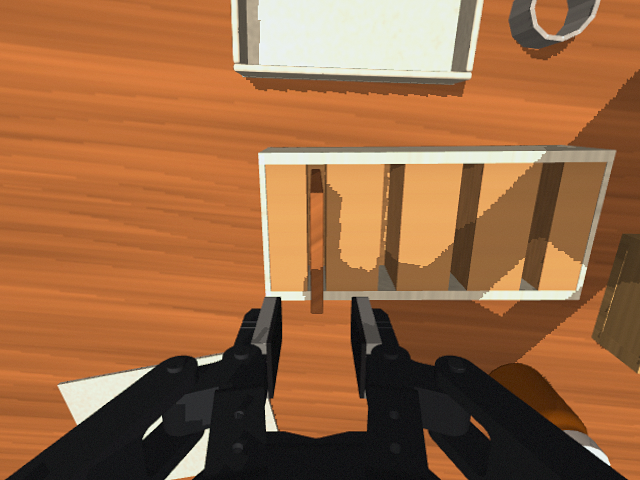

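The first board stands in its slot at (316,195–313). Second board next.

>>> send_rows(
  deltas=[
    [0,0,1.9,0.025,0.004,0,0.35],
    [0,0,0,0.04,0.007,0,0.35],
    [0,0,0,0.04,0.007,0,0.35],
    [0,0,0,0.04,0.007,0,0.35],
    [0,0,0,0.04,0.007,0,0.35],
    [0,0,0,0.04,0.007,0,0.35],
    [0,0,0,0.04,0.007,0,0.35],
    [0,0,0,0.04,0.007,0,0.35],
    [0,0,0,0.025,0.005,0,0.35],
    [0,0,0,0.015,0.003,0,0.35],
    [0,0,0,0,0,0,0.35],
    [0,0,0,0,0,0,0.35],
  ],
)

```text
time_s: 15.2
eef_pos: [643.4, 87.6, 170.1]
tool_rot: [0.685, 0.729, -0.006, -0.007]
force: [-0.3, -0.2, -0.3]
opening: 0.348
```

```bash
python3 -c "
from slots import *
plan([*stand(-25),150],93.84)"
```

```text
t 15.2 pos [643.4  87.6 170.1] F [-0.3 -0.2 -0.3] open 0.348
 turn [-1.07 -0.09 -0.27]  shift before turn [0.006  0.0081 0.0199]  after turn [0.006  0.0077 0.0201]  world [  7.3   6.5 -20.1]
```

>>> send_rows(
  deltas=[
    [-1.1,-0.1,-0.3,0.006,0.0078,0,0.35],
    [0,0,0,0,0,0,0.35],
    [0,0,0,0,0,0.015,0.35],
    [0,0,0,0,0,0,0.35],
    [0,0,0,0,0,0,0.35],
  ],
)

```text
time_s: 15.7
eef_pos: [651.1, 89.8, 152.9]
tool_rot: [0.684, 0.729, 0.0, 0.001]
force: [-0.5, 0.1, 0.5]
opening: 0.353
```

```bash
python3 -c "
from slots import *
plan([*stand(-25),88],93.84)"
```

```text
t 15.7 pos [651.1  89.8 152.9] F [-0.5  0.1  0.5] open 0.353
 turn [ 0.07  0.07 -0.21]  shift before turn [ 0.0043 -0.0003  0.0649]  after turn [ 0.0042 -0.0002  0.0649]  world [ -0.5   4.2 -64.9]
```

>>> send_rows(
  deltas=[
    [0,0,-0.2,0.0043,0,0.01,0.35],
    [0,0,0,0,0,0.015,0.35],
    [0,0,0,0,0,0.015,0.35],
    [0,0,0,0,0,0.015,0.35],
    [0,0,0,0,0,0.008,0.35],
    [0,0,0,0,0,0,0.35],
  ],
)

```text
time_s: 16.3
eef_pos: [649.7, 94.0, 82.7]
tool_rot: [0.683, 0.73, -0.001, 0.0]
force: [0.4, 0.4, 0.9]
opening: 0.354
```

```bash
python3 -c "
from slots import *
plan([*stand(-25),88],93.84)"
```

```text
t 16.3 pos [649.7  94.   82.7] F [0.4 0.4 0.9] open 0.354
 turn [-0.07  0.08 -0.01]  shift before turn [-0.      0.0009 -0.0053]  after turn [-0.      0.001  -0.0053]  world [1.  0.  5.3]
```

>>> send_rows(
  deltas=[
    [0,0,0,0,0.001,-0.005,0],
    [0,0,0,0,0,0,0],
    [0,0,0,0,0,0,0],
    [0,0,0,0,0,0,0],
    [0,0,0,0,0,0,0],
    [0,0,0,0,0,0,0],
  ],
)

```text
time_s: 16.9
eef_pos: [652.1, 94.3, 90.0]
tool_rot: [0.683, 0.73, 0.0, 0.001]
force: [-0.1, -0.2, -0.8]
opening: 0.09
```

>>> send_rows(
  deltas=[
    [0,0,0,0,0,-0.02,0],
    [0,0,0,0,0,-0.03,0],
    [0,0,0,0,0,-0.04,0],
    [0,0,0,0,0,-0.01,0],
    [0,0,0,0,0,0,0],
    [0,0,0,0,0,0,0],
  ],
)

```text
time_s: 17.5
eef_pos: [651.0, 94.3, 191.5]
tool_rot: [0.683, 0.73, -0.001, 0.0]
force: [-0.4, -0.0, -1.1]
opening: 0.087
```

```bash
python3 -c "
from slots import *
plan([*carton(-28),180],95.73)"
```

```text
t 17.5 pos [651.   94.3 191.5] F [-0.4 -0.  -1.1] open 0.087
 turn [-0.04  0.07 -1.9 ]  shift before turn [-0.3065 -0.0668  0.012 ]  after turn [-0.3041 -0.077   0.0115]  world [ -46.2 -310.3  -11.5]
```

>>> send_rows(
  deltas=[
    [0,0,-1.9,-0.02,-0.004,0,0],
    [0,0,0,-0.04,-0.0095,0,0],
    [0,0,0,-0.04,-0.0095,0,0],
    [0,0,0,-0.04,-0.0095,0,0],
    [0,0,0,-0.04,-0.0095,0,0],
    [0,0,0,-0.04,-0.0095,0,0],
    [0,0,0,-0.04,-0.0095,0,0],
    [0,0,0,-0.02,-0.005,0,0],
    [0,0,0,-0.01,-0.002,0,0],
    [0,0,0,0,0,0,0],
    [0,0,0,0,0,0,0],
  ],
)

```text
time_s: 18.6
eef_pos: [602.4, -208.6, 173.2]
tool_rot: [0.669, 0.743, -0.006, -0.01]
force: [-0.4, -0.9, -0.4]
opening: 0.087
```

```bash
python3 -c "
from slots import *
plan([*carton(-28),160],95.73)"
```

```text
t 18.6 pos [ 602.4 -208.6  173.2] F [-0.4 -0.9 -0.4] open 0.087
 turn [-1.33 -0.37  0.23]  shift before turn [-0.0077  0.0019  0.0131]  after turn [-0.0076  0.0016  0.0132]  world [  2.4  -7.4 -13.2]
```

>>> send_rows(
  deltas=[
    [-1.3,-0.4,0.2,-0.0076,0.002,0.005,0],
    [0,0,0,0,0,0.003,0],
    [0,0,0,0,0,0,0],
    [0,0,0,0,0,0,0],
  ],
)

```text
time_s: 19.0
eef_pos: [605.6, -210.7, 163.9]
tool_rot: [0.669, 0.743, -0.0, -0.001]
force: [0.2, 0.8, -0.8]
opening: 0.087
```

```bash
python3 -c "
from slots import *
plan([*carton(-28),146],95.73)"
```

```text
t 19.0 pos [ 605.6 -210.7  163.9] F [ 0.2  0.8 -0.8] open 0.087
 turn [-0.12 -0.08  0.29]  shift before turn [-0.0052 -0.0014  0.0179]  after turn [-0.0051 -0.0014  0.0179]  world [ -0.9  -5.3 -17.9]
```

>>> send_rows(
  deltas=[
    [-0.1,-0.1,0.3,-0.0052,-0.0014,0.01,0],
    [0,0,0,0,0,0.007,0],
    [0,0,0,0,0,0,0],
    [0,0,0,0,0,0,0],
  ],
)

```text
time_s: 19.4
eef_pos: [604.9, -215.2, 145.4]
tool_rot: [0.671, 0.742, -0.0, -0.0]
force: [-0.2, -0.9, -0.4]
opening: 0.087
```

```bash
python3 -c "
from slots import *
plan([*carton(-28),84],95.73)"
```

```text
t 19.4 pos [ 604.9 -215.2  145.4] F [-0.2 -0.9 -0.4] open 0.087
 turn [-0.05  0.    0.04]  shift before turn [-0.0008 -0.0002  0.0614]  after turn [-0.0008 -0.0003  0.0614]  world [ -0.2  -0.8 -61.4]
```

>>> send_rows(
  deltas=[
    [0,0,0,-0.0007,0,0.01,0],
    [0,0,0,0,0,0.01,0],
    [0,0,0,0,0,0.012,0],
    [0,0,0,0,0,0.01,0],
    [0,0,0,0,0,0.006,0],
    [0,0,0,0,0,0,0],
  ],
)

```text
time_s: 20.0
eef_pos: [604.4, -215.9, 92.2]
tool_rot: [0.671, 0.742, -0.001, -0.001]
force: [0.2, -0.0, -0.1]
opening: 0.091
```

>>> send_rows(
  deltas=[
    [0,0,0,0,0,0.004,0],
    [0,0,0,0,0,0.004,0],
    [0,0,0,0,0,0,0],
  ],
)

```text
time_s: 20.3
eef_pos: [604.7, -216.0, 83.8]
tool_rot: [0.671, 0.742, -0.0, -0.001]
force: [-0.0, -0.1, -0.7]
opening: 0.083
```

>>> send_rows(
  deltas=[
    [0,0,0,0,0,0,0.35],
    [0,0,0,0,0,0,0.35],
    [0,0,0,0,0,0,0.35],
    [0,0,0,0,0,-0.02,0.35],
    [0,0,0,0,0,-0.04,0.35],
    [0,0,0,0,0,-0.04,0.35],
    [0,0,0,0,0,0,0.35],
    [0,0,0,0,0,0,0.35],
  ],
)

```text
time_s: 21.1
eef_pos: [605.2, -216.1, 188.5]
tool_rot: [0.671, 0.742, -0.0, -0.0]
force: [0.3, 0.4, -0.7]
opening: 0.352
```

```bash
python3 -c "
from slots import *
plan([*stand(25),170],93.84)"
```

```text
t 21.1 pos [ 605.2 -216.1  188.5] F [ 0.3  0.4 -0.7] open 0.352
 turn [-0.02  0.01  1.91]  shift before turn [0.354  0.078  0.0183]  after turn [0.3564 0.0662 0.0185]  world [ 42.1 360.  -18.5]
```

>>> send_rows(
  deltas=[
    [0,0,1.9,0.025,0.004,0,0.35],
    [0,0,0,0.04,0.008,0,0.35],
    [0,0,0,0.04,0.008,0,0.35],
    [0,0,0,0.04,0.008,0,0.35],
    [0,0,0,0.04,0.008,0,0.35],
    [0,0,0,0.04,0.008,0,0.35],
    [0,0,0,0.04,0.008,0,0.35],
    [0,0,0,0.04,0.008,0,0.35],
    [0,0,0,0.025,0.006,0,0.35],
    [0,0,0,0.015,0.004,0,0.35],
    [0,0,0,0,0,0,0.35],
    [0,0,0,0,0,0,0.35],
  ],
)

```text
time_s: 22.3
eef_pos: [648.7, 143.9, 176.7]
tool_rot: [0.684, 0.729, -0.005, -0.003]
force: [0.2, -0.3, 0.4]
opening: 0.349
```

```bash
python3 -c "
from slots import *
plan([*stand(25),150],93.84)"
```

```text
t 22.3 pos [648.7 143.9 176.7] F [ 0.2 -0.3  0.4] open 0.349
 turn [-0.68  0.11 -0.22]  shift before turn [ 0.0001 -0.0011  0.0267]  after turn [ 0.0001 -0.0014  0.0267]  world [ -1.4  -0.  -26.7]
```

>>> send_rows(
  deltas=[
    [-0.7,0.1,-0.2,0,-0.0014,0.01,0.35],
    [0,0,0,0,0,0.01,0.35],
    [0,0,0,0,0,0,0.35],
    [0,0,0,0,0,0,0.35],
  ],
)

```text
time_s: 22.7
eef_pos: [646.9, 138.8, 155.3]
tool_rot: [0.685, 0.729, -0.001, 0.0]
force: [0.2, 0.5, 1.4]
opening: 0.351
```

```bash
python3 -c "
from slots import *
plan([*stand(25),88],93.84)"
```

```text
t 22.7 pos [646.9 138.8 155.3] F [0.2 0.5 1.4] open 0.351
 turn [-0.06  0.08 -0.26]  shift before turn [0.0052 0.0008 0.0673]  after turn [0.0051 0.0008 0.0673]  world [  0.4   5.1 -67.3]
```

>>> send_rows(
  deltas=[
    [0,0,-0.25,0.0052,0.001,0.01,0.35],
    [0,0,0,0,0,0.015,0.35],
    [0,0,0,0,0,0.015,0.35],
    [0,0,0,0,0,0.015,0.35],
    [0,0,0,0,0,0.006,0.35],
    [0,0,0,0,0,0,0.35],
  ],
)

```text
time_s: 23.3
eef_pos: [647.4, 143.5, 88.2]
tool_rot: [0.683, 0.73, -0.001, -0.0]
force: [0.1, -0.2, -0.5]
opening: 0.347
```

```bash
python3 -c "
from slots import *
plan([*stand(25),88],93.84)"
```

```text
t 23.3 pos [647.4 143.5  88.2] F [ 0.1 -0.2 -0.5] open 0.347
 turn [-0.13  0.1  -0.05]  shift before turn [ 0.0005 -0.      0.0002]  after turn [ 0.0005 -0.      0.0002]  world [-0.   0.5 -0.2]
```

>>> send_rows(
  deltas=[
    [0,0,0,0,0,0,0],
    [0,0,0,0,0,0,0],
    [0,0,0,0,0,0,0],
    [0,0,0,0,0,0,0],
    [0,0,0,0,0,0,0],
    [0,0,0,0,0,0,0],
  ],
)

```text
time_s: 23.9
eef_pos: [648.1, 144.0, 89.6]
tool_rot: [0.683, 0.73, -0.001, 0.0]
force: [0.2, 0.5, -0.5]
opening: 0.089
```

>>> send_rows(
  deltas=[
    [0,0,0,0,0,-0.02,0],
    [0,0,0,0,0,-0.03,0],
    [0,0,0,0,0,-0.04,0],
    [0,0,0,0,0,-0.01,0],
    [0,0,0,0,0,0,0],
    [0,0,0,0,0,0,0],
  ],
)

```text
time_s: 24.5
eef_pos: [647.8, 143.9, 192.0]
tool_rot: [0.683, 0.73, -0.001, 0.0]
force: [0.8, -0.1, -1.2]
opening: 0.084
```

```bash
python3 -c "
from slots import *
plan([*carton(28),180],95.73)"
```

```text
t 24.5 pos [647.8 143.9 192. ] F [ 0.8 -0.1 -1.2] open 0.084
 turn [-0.06  0.07 -1.94]  shift before turn [-0.3003 -0.0686  0.0125]  after turn [-0.2978 -0.0788  0.012 ]  world [ -48.7 -304.2  -12. ]
```

>>> send_rows(
  deltas=[
    [0,0,-1.9,-0.02,-0.004,0,0],
    [0,0,0,-0.04,-0.0095,0,0],
    [0,0,0,-0.04,-0.0095,0,0],
    [0,0,0,-0.04,-0.0095,0,0],
    [0,0,0,-0.04,-0.0095,0,0],
    [0,0,0,-0.04,-0.0095,0,0],
    [0,0,0,-0.04,-0.0095,0,0],
    [0,0,0,-0.02,-0.005,0,0],
    [0,0,0,-0.01,-0.002,0,0],
    [0,0,0,0,0,0,0],
    [0,0,0,0,0,0,0],
  ],
)

```text
time_s: 25.6
eef_pos: [599.2, -159.8, 174.8]
tool_rot: [0.67, 0.743, -0.007, -0.009]
force: [0.3, 0.5, -0.6]
opening: 0.089
```

```bash
python3 -c "
from slots import *
plan([*carton(28),160],95.73)"
```

```text
t 25.6 pos [ 599.2 -159.8  174.8] F [ 0.3  0.5 -0.6] open 0.089
 turn [-1.31 -0.23  0.18]  shift before turn [-0.0005  0.0002  0.0148]  after turn [-0.0004 -0.0001  0.0148]  world [ -0.1  -0.5 -14.8]
```

>>> send_rows(
  deltas=[
    [-1.3,-0.2,0.2,-0.001,0,0.005,0],
    [0,0,0,0,0,0.007,0],
    [0,0,0,0,0,0,0],
    [0,0,0,0,0,0,0],
  ],
)

```text
time_s: 26.0
eef_pos: [599.8, -156.0, 161.2]
tool_rot: [0.669, 0.743, 0.0, -0.001]
force: [-0.1, 0.6, -1.1]
opening: 0.09
```

```bash
python3 -c "
from slots import *
plan([*carton(28),146],95.73)"
```

```text
t 26.0 pos [ 599.8 -156.   161.2] F [-0.1  0.6 -1.1] open 0.09
 turn [-0.09 -0.12  0.23]  shift before turn [-0.0042 -0.001   0.0152]  after turn [-0.0042 -0.001   0.0152]  world [ -0.6  -4.2 -15.2]
```

>>> send_rows(
  deltas=[
    [-0.1,-0.1,0.2,-0.0045,-0.001,0.008,0],
    [0,0,0,0,0,0.006,0],
    [0,0,0,0,0,0,0],
    [0,0,0,0,0,0,0],
  ],
)

```text
time_s: 26.4
eef_pos: [599.7, -160.1, 146.0]
tool_rot: [0.67, 0.742, 0.0, -0.0]
force: [-0.4, -0.9, -0.7]
opening: 0.082
```

```bash
python3 -c "
from slots import *
plan([*carton(28),84],95.73)"
```

```text
t 26.4 pos [ 599.7 -160.1  146. ] F [-0.4 -0.9 -0.7] open 0.082
 turn [ 0.   -0.02  0.09]  shift before turn [-0.0002 -0.0006  0.062 ]  after turn [-0.0001 -0.0006  0.062 ]  world [ -0.6  -0.2 -62. ]
```

>>> send_rows(
  deltas=[
    [0,0,0,0,0,0.01,0],
    [0,0,0,0,0,0.01,0],
    [0,0,0,0,0,0.012,0],
    [0,0,0,0,0,0.01,0],
    [0,0,0,0,0,0.006,0],
    [0,0,0,0,0,0,0],
  ],
)

```text
time_s: 27.0
eef_pos: [599.1, -160.1, 92.9]
tool_rot: [0.67, 0.742, -0.0, -0.001]
force: [-0.1, 0.5, -0.2]
opening: 0.089
```

>>> send_rows(
  deltas=[
    [0,0,0,0,0,0.004,0],
    [0,0,0,0,0,0.004,0],
    [0,0,0,0,0,0,0],
  ],
)

```text
time_s: 27.3
eef_pos: [599.4, -160.2, 84.4]
tool_rot: [0.67, 0.742, -0.0, -0.001]
force: [0.0, 0.7, -0.3]
opening: 0.082
```

>>> send_rows(
  deltas=[
    [0,0,0,0,0,0,0.35],
    [0,0,0,0,0,0,0.35],
    [0,0,0,0,0,0,0.35],
    [0,0,0,0,0,-0.02,0.35],
    [0,0,0,0,0,-0.04,0.35],
    [0,0,0,0,0,-0.04,0.35],
    [0,0,0,0,0,0,0.35],
    [0,0,0,0,0,0,0.35],
  ],
)

```text
time_s: 28.1
eef_pos: [599.8, -160.4, 189.1]
tool_rot: [0.67, 0.742, 0.0, 0.0]
force: [0.0, -0.2, -1.0]
opening: 0.354
```

```bash
python3 -c "
from slots import *
plan([*stand(75),170],93.84)"
```

```text
t 28.1 pos [ 599.8 -160.4  189.1] F [ 0.  -0.2 -1. ] open 0.354
 turn [ 0.03 -0.01  1.96]  shift before turn [0.3479 0.0797 0.0192]  after turn [0.3504 0.0678 0.0191]  world [ 44.1 354.1 -19.1]
```

>>> send_rows(
  deltas=[
    [0,0,2,0.025,0.004,0,0.35],
    [0,0,0,0.04,0.008,0,0.35],
    [0,0,0,0.04,0.008,0,0.35],
    [0,0,0,0.04,0.008,0,0.35],
    [0,0,0,0.04,0.008,0,0.35],
    [0,0,0,0.04,0.008,0,0.35],
    [0,0,0,0.04,0.008,0,0.35],
    [0,0,0,0.04,0.008,0,0.35],
    [0,0,0,0.025,0.006,0,0.35],
    [0,0,0,0.015,0.004,0,0.35],
    [0,0,0,0,0,0,0.35],
    [0,0,0,0,0,0,0.35],
  ],
)

```text
time_s: 29.3
eef_pos: [643.8, 199.6, 177.2]
tool_rot: [0.685, 0.729, -0.005, -0.003]
force: [-0.4, -0.7, 1.3]
opening: 0.348
```

>>> send_rows(
  deltas=[
    [-0.7,0.1,-0.2,0,-0.0014,0.01,0.35],
    [0,0,0,0,0,0.01,0.35],
    [0,0,0,0,0,0,0.35],
    [0,0,0,0,0,0,0.35],
  ],
)

```text
time_s: 29.7
eef_pos: [642.0, 194.7, 155.8]
tool_rot: [0.685, 0.729, -0.001, 0.001]
force: [0.7, -0.6, -0.2]
opening: 0.353
```

```bash
python3 -c "
from slots import *
plan([*stand(75),88],93.84)"
```

```text
t 29.7 pos [642.  194.7 155.8] F [ 0.7 -0.6 -0.2] open 0.353
 turn [-0.03  0.13 -0.31]  shift before turn [-0.0008  0.0019  0.0678]  after turn [-0.001   0.0019  0.0678]  world [  1.9  -0.9 -67.8]
```

>>> send_rows(
  deltas=[
    [0,0,-0.3,-0.001,0.002,0.01,0.35],
    [0,0,0,0,0,0.015,0.35],
    [0,0,0,0,0,0.015,0.35],
    [0,0,0,0,0,0.015,0.35],
    [0,0,0,0,0,0.006,0.35],
    [0,0,0,0,0,0,0.35],
  ],
)

```text
time_s: 30.3
eef_pos: [644.1, 192.4, 88.6]
tool_rot: [0.683, 0.73, -0.002, 0.0]
force: [0.1, 0.5, 0.4]
opening: 0.35
```

>>> send_rows(
  deltas=[
    [0,0,0,0,0,0,0],
    [0,0,0,0,0,0,0],
    [0,0,0,0,0,0,0],
    [0,0,0,0,0,0,0],
    [0,0,0,0,0,0,0],
    [0,0,0,0,0,0,0],
  ],
)

```text
time_s: 30.9
eef_pos: [644.8, 193.8, 90.2]
tool_rot: [0.683, 0.73, -0.0, 0.0]
force: [-0.7, 0.4, -1.0]
opening: 0.087
```

>>> send_rows(
  deltas=[
    [0,0,0,0,0,-0.02,0],
    [0,0,0,0,0,-0.03,0],
    [0,0,0,0,0,-0.04,0],
    [0,0,0,0,0,-0.01,0],
    [0,0,0,0,0,0,0],
    [0,0,0,0,0,0,0],
  ],
)

```text
time_s: 31.5
eef_pos: [644.2, 193.5, 192.6]
tool_rot: [0.683, 0.73, -0.001, -0.0]
force: [-0.1, 0.2, -0.9]
opening: 0.088
```

```bash
python3 -c "
from slots import *
plan([*carton(84),180],95.73)"
```

```text
t 31.5 pos [644.2 193.5 192.6] F [-0.1  0.2 -0.9] open 0.088
 turn [-0.07  0.06 -1.95]  shift before turn [-0.2941 -0.0702  0.013 ]  after turn [-0.2915 -0.0802  0.0126]  world [ -50.7 -298.1  -12.6]
```

>>> send_rows(
  deltas=[
    [0,0,-1.9,-0.02,-0.004,0,0],
    [0,0,0,-0.04,-0.0095,0,0],
    [0,0,0,-0.04,-0.0095,0,0],
    [0,0,0,-0.04,-0.0095,0,0],
    [0,0,0,-0.04,-0.0095,0,0],
    [0,0,0,-0.04,-0.0095,0,0],
    [0,0,0,-0.04,-0.0095,0,0],
    [0,0,0,-0.02,-0.005,0,0],
    [0,0,0,-0.01,-0.002,0,0],
    [0,0,0,0,0,0,0],
    [0,0,0,0,0,0,0],
  ],
)

```text
time_s: 32.6
eef_pos: [595.4, -110.9, 175.8]
tool_rot: [0.67, 0.742, -0.008, -0.009]
force: [0.3, 0.5, -0.1]
opening: 0.086
```

>>> send_rows(
  deltas=[
    [-1.3,-0.2,0.2,-0.001,0,0.005,0],
    [0,0,0,0,0,0.007,0],
    [0,0,0,0,0,0,0],
    [0,0,0,0,0,0,0],
  ],
)

```text
time_s: 33.0
eef_pos: [596.0, -107.3, 162.2]
tool_rot: [0.67, 0.743, -0.0, -0.001]
force: [-0.3, -0.1, -0.4]
opening: 0.094
```

```bash
python3 -c "
from slots import *
plan([*carton(84),146],95.73)"
```

```text
t 33.0 pos [ 596.  -107.3  162.2] F [-0.3 -0.1 -0.4] open 0.094
 turn [-0.09 -0.01  0.2 ]  shift before turn [ 0.003  -0.0021  0.0162]  after turn [ 0.003  -0.0022  0.0162]  world [ -2.4   2.7 -16.2]
```

>>> send_rows(
  deltas=[
    [-0.1,0,0.2,0.003,-0.002,0.009,0],
    [0,0,0,0,0,0.006,0],
    [0,0,0,0,0,0,0],
    [0,0,0,0,0,0,0],
  ],
)

```text
time_s: 33.4
eef_pos: [593.8, -103.2, 145.8]
tool_rot: [0.67, 0.742, 0.0, -0.0]
force: [-0.6, 0.1, -0.7]
opening: 0.085
```

```bash
python3 -c "
from slots import *
plan([*carton(84),84],95.73)"
```

```text
t 33.4 pos [ 593.8 -103.2  145.8] F [-0.6  0.1 -0.7] open 0.085
 turn [-0.01 -0.03  0.07]  shift before turn [-0.0014 -0.0004  0.0618]  after turn [-0.0014 -0.0004  0.0618]  world [ -0.3  -1.4 -61.8]
```

>>> send_rows(
  deltas=[
    [0,0,0,-0.0014,0,0.01,0],
    [0,0,0,0,0,0.01,0],
    [0,0,0,0,0,0.012,0],
    [0,0,0,0,0,0.01,0],
    [0,0,0,0,0,0.006,0],
    [0,0,0,0,0,0,0],
  ],
)

```text
time_s: 34.0
eef_pos: [593.5, -105.0, 92.8]
tool_rot: [0.671, 0.742, -0.0, -0.001]
force: [-0.2, -0.4, -1.0]
opening: 0.085
```

>>> send_rows(
  deltas=[
    [0,0,0,0,0,0.004,0],
    [0,0,0,0,0,0.004,0],
    [0,0,0,0,0,0,0],
  ],
)

```text
time_s: 34.3
eef_pos: [593.8, -105.0, 84.3]
tool_rot: [0.671, 0.742, -0.0, -0.001]
force: [-0.6, 0.6, -0.5]
opening: 0.089
```

>>> send_rows(
  deltas=[
    [0,0,0,0,0,0,0.35],
    [0,0,0,0,0,0,0.35],
    [0,0,0,0,0,0,0.35],
    [0,0,0,0,0,-0.02,0.35],
    [0,0,0,0,0,-0.04,0.35],
    [0,0,0,0,0,-0.04,0.35],
    [0,0,0,0,0,0,0.35],
    [0,0,0,0,0,0,0.35],
  ],
)

```text
time_s: 35.1
eef_pos: [594.1, -105.0, 188.7]
tool_rot: [0.671, 0.742, 0.0, -0.0]
force: [0.1, 0.3, 0.2]
opening: 0.353
```

```bash
python3 -c "
from slots import *
plan([435,-25,200],93)
a=ctrl.read_camera('top')[180:360,235:515];cv2.imwrite('pics/t3.png',cv2.resize(a,None,fx=2.8,fy=2.8,interpolation=3)[:,:,::-1])"
```

```text
t 35.1 pos [ 594.1 -105.   188.7] F [0.1 0.3 0.2] open 0.353
 turn [ 0.   -0.02  2.77]  shift before turn [ 0.0956 -0.1502 -0.0113]  after turn [ 0.0883 -0.1547 -0.0113]  world [-159.1   80.    11.3]
```

View pics/t3.png

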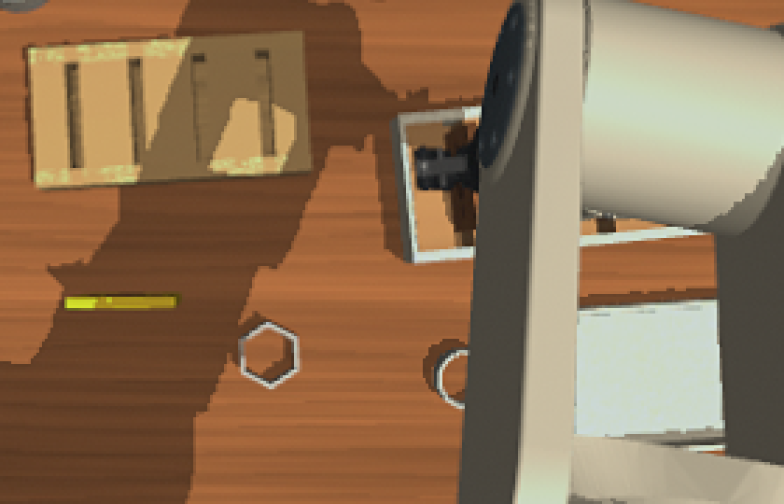

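The stand is empty, and the hex cutter is unmoved at crop (269,354). The round cutter has been knocked toward −y: its left edge is now at crop (436,379), about 35 mm over. Hex first.

```bash
python3 -c "
from h import *
m=ctrl.camera_model('top')
print(at(m,np.array([[235+269/2.8,180+354/2.8],[235+(436+38)/2.8,180+379/2.8]]),30))
plan([457.6,39,120],91.7)"
```

```text
[[ 458.07913445   39.11220956   30.        ]
 [ 439.05017719 -124.013952     30.        ]]
t 35.15 pos [ 594.5 -105.1  188.9] F [ 1.  -0.6 -0.1] open 0.35
 turn [ 0.04 -0.01  4.07]  shift before turn [ 0.1572 -0.1218  0.0688]  after turn [ 0.1481 -0.1326  0.0689]  world [-136.9  144.1  -68.9]
```

>>> send_rows(
  deltas=[
    [0,0,4.1,0.012,-0.01,0,0.9],
    [0,0,0,0.032,-0.029,0.01,0.9],
    [0,0,0,0.032,-0.029,0.01,0.9],
    [0,0,0,0.032,-0.029,0.01,0.9],
    [0,0,0,0.02,-0.018,0.01,0.9],
    [0,0,0,0.012,-0.01,0.005,0.9],
    [0,0,0,0,0,0,0.9],
    [0,0,0,0,0,0,0.9],
  ],
)

```text
time_s: 35.95
eef_pos: [457.4, 33.5, 135.1]
tool_rot: [0.698, 0.716, -0.003, -0.002]
force: [1.1, -0.2, 0.5]
opening: 0.903
```

```bash
python3 -c "
from h import *
plan([457.8,39,60],91.7)"
```

```text
t 35.95 pos [457.4  33.5 135.1] F [ 1.1 -0.2  0.5] open 0.903
 turn [-0.44  0.04 -0.28]  shift before turn [0.0055 0.0011 0.0751]  after turn [0.0055 0.0006 0.0751]  world [  0.4   5.5 -75.1]
```

>>> send_rows(
  deltas=[
    [-0.4,0,-0.3,0.0055,0.001,0.015,0.9],
    [0,0,0,0,0,0.02,0.9],
    [0,0,0,0,0,0.02,0.9],
    [0,0,0,0,0,0.015,0.9],
    [0,0,0,0,0,0,0.9],
    [0,0,0,0,0,0,0.9],
  ],
)

```text
time_s: 36.55
eef_pos: [468.4, 35.2, 65.1]
tool_rot: [0.698, 0.716, 0.003, 0.004]
force: [0.3, 0.4, -0.2]
opening: 0.903
```

```bash
python3 -c "
from h import *
plan([457.8,39,5],91.7)"
```

```text
t 36.55 pos [468.4  35.2  65.1] F [ 0.3  0.4 -0.2] open 0.903
 turn [ 0.52  0.08 -0.19]  shift before turn [ 0.0042 -0.011   0.06  ]  after turn [ 0.0041 -0.0105  0.0601]  world [-10.6   3.8 -60.1]
```

>>> send_rows(
  deltas=[
    [0.5,0,-0.2,0.004,-0.0105,0,0.9],
    [0,0,0,0,0,0.01,0.9],
    [0,0,0,0,0,0.01,0.9],
    [0,0,0,0,0,0,0.9],
    [0,0,0,0,0,0,0.9],
  ],
)

```text
time_s: 37.05
eef_pos: [459.3, 38.7, 45.5]
tool_rot: [0.697, 0.717, 0.001, 0.002]
force: [-0.6, 0.6, -0.8]
opening: 0.905
```

```bash
python3 -c "
from h import *
plan([457.8,39,5],91.7)"
```

```text
t 37.05 pos [459.3  38.7  45.5] F [-0.6  0.6 -0.8] open 0.905
 turn [ 0.22  0.07 -0.01]  shift before turn [ 0.0004 -0.0017  0.0405]  after turn [ 0.0003 -0.0015  0.0405]  world [ -1.5   0.3 -40.5]
```

>>> send_rows(
  deltas=[
    [0.2,0,0,0.0003,-0.0015,0.01,0.9],
    [0,0,0,0,0,0.012,0.9],
    [0,0,0,0,0,0.01,0.9],
    [0,0,0,0,0,0.004,0.9],
    [0,0,0,0,0,0,0.9],
  ],
)

```text
time_s: 37.55
eef_pos: [457.6, 39.0, 6.0]
tool_rot: [0.697, 0.718, -0.001, 0.0]
force: [-0.0, 0.3, -0.3]
opening: 0.9
```

>>> send_rows(
  deltas=[
    [0,0,0,0,0,0,0.2],
    [0,0,0,0,0,0,0.2],
    [0,0,0,0,0,0,0.2],
    [0,0,0,0,0,0,0.2],
    [0,0,0,0,0,0,0.2],
    [0,0,0,0,0,0,0.2],
  ],
  squeeze=30,
)

```text
time_s: 38.15
eef_pos: [458.3, 39.0, 6.7]
tool_rot: [0.697, 0.718, -0.0, 0.001]
force: [-0.1, 0.1, -0.8]
opening: 0.532
```

>>> send_rows(
  deltas=[
    [0,0,0,0,0,-0.02,0.2],
    [0,0,0,0,0,-0.04,0.2],
    [0,0,0,0,0,-0.03,0.2],
    [0,0,0,0,0,0,0.2],
    [0,0,0,0,0,0,0.2],
  ],
)

```text
time_s: 38.65
eef_pos: [457.5, 39.1, 99.3]
tool_rot: [0.697, 0.718, -0.001, 0.0]
force: [0.5, -0.0, -0.9]
opening: 0.529
```

```bash
python3 -c "
from h import *
a=np.array([438.8,-260.8]);c,s=np.cos(.056),np.sin(.056)
print('bin spots',[a+[-y*s,y*c] for y in(-40,38)])
plan([441,-300.8,110],90+3.2)"
```

```text
bin spots [array([ 441.03882941, -300.73729639]), array([ 436.67311206, -222.85956843])]
t 38.65 pos [457.5  39.1  99.3] F [ 0.5 -0.  -0.9] open 0.529
 turn [-0.03  0.08 -1.5 ]  shift before turn [-0.3393 -0.0266 -0.0103]  after turn [-0.3385 -0.0354 -0.0107]  world [ -16.5 -339.9   10.7]
```

>>> send_rows(
  deltas=[
    [0,0,-1.5,-0.02,-0.002,-0.005,0.2],
    [0,0,0,-0.04,-0.004,-0.003,0.2],
    [0,0,0,-0.04,-0.004,-0.003,0.2],
    [0,0,0,-0.04,-0.004,-0.003,0.2],
    [0,0,0,-0.04,-0.004,-0.003,0.2],
    [0,0,0,-0.04,-0.004,-0.003,0.2],
    [0,0,0,-0.04,-0.004,-0.002,0.2],
    [0,0,0,-0.035,-0.004,0,0.2],
    [0,0,0,-0.02,-0.002,0,0.2],
    [0,0,0,-0.01,-0.001,0,0.2],
    [0,0,0,0,0,0,0.2],
    [0,0,0,0,0,0,0.2],
  ],
)

```text
time_s: 39.85
eef_pos: [436.3, -296.7, 108.5]
tool_rot: [0.686, 0.728, -0.003, -0.007]
force: [0.1, -0.2, 0.4]
opening: 0.533
```

```bash
python3 -c "
from h import *
plan([440.8,-296.7,70],90+3.2)"
```

```text
t 39.85 pos [ 436.3 -296.7  108.5] F [ 0.1 -0.2  0.4] open 0.533
 turn [-0.83 -0.38  0.19]  shift before turn [-0.0005  0.005   0.0384]  after turn [-0.0003  0.0045  0.0385]  world [  4.5  -0.  -38.5]
```

>>> send_rows(
  deltas=[
    [-0.8,-0.4,0.2,-0.001,0.003,0.01,0.2],
    [0,0,0,0,0,0.01,0.2],
    [0,0,0,0,0,0.012,0.2],
    [0,0,0,0,0,0,0.2],
    [0,0,0,0,0,0,0.2],
  ],
)

```text
time_s: 40.35
eef_pos: [439.0, -292.4, 73.6]
tool_rot: [0.685, 0.728, -0.0, -0.002]
force: [-0.0, 0.4, 0.1]
opening: 0.533
```

```bash
python3 -c "
from h import *
plan([440.8,-296.7,14],90+3.2)"
```

```text
t 40.35 pos [ 439.  -292.4   73.6] F [-0.   0.4  0.1] open 0.533
 turn [-0.17 -0.13  0.25]  shift before turn [-0.0045  0.0017  0.0596]  after turn [-0.0044  0.0016  0.0596]  world [  1.8  -4.3 -59.6]
```

>>> send_rows(
  deltas=[
    [-0.1,-0.1,0.2,-0.0045,0.0015,0,0.2],
    [0,0,0,0,0,0.012,0.2],
    [0,0,0,0,0,0.012,0.2],
    [0,0,0,0,0,0.012,0.2],
    [0,0,0,0,0,0.01,0.2],
    [0,0,0,0,0,0.007,0.2],
    [0,0,0,0,0,0,0.2],
  ],
)

```text
time_s: 41.05
eef_pos: [440.9, -297.2, 15.9]
tool_rot: [0.687, 0.727, -0.0, -0.001]
force: [0.2, 0.0, -0.4]
opening: 0.53
```

```bash
python3 -c "
from h import *
plan([440.8,-296.7,14],90+3.2)"
```

```text
t 41.05 pos [ 440.9 -297.2   15.9] F [ 0.2  0.  -0.4] open 0.53
 turn [-0.07 -0.02  0.04]  shift before turn [ 0.0005 -0.0001  0.0019]  after turn [ 0.0005 -0.0001  0.0019]  world [-0.1  0.5 -1.9]
```

>>> send_rows(
  deltas=[
    [0,0,0,0,0,0,0.61],
    [0,0,0,0,0,0,0.61],
    [0,0,0,0,0,-0.01,0.61],
    [0,0,0,0,0,-0.03,0.61],
    [0,0,0,0,0,-0.05,0.61],
    [0,0,0,0,0,-0.05,0.8],
    [0,0,0,0.03,0,-0.02,0.8],
    [0,0,0,0.04,0,0,0.8],
    [0,0,0,0.04,0,0,0.8],
    [0,0,0,0.03,0,0,0.8],
    [0,0,0,0,0,0,0.8],
    [0,0,0,0,0,0,0.8],
  ],
)

```text
time_s: 42.25
eef_pos: [435.8, -154.8, 194.3]
tool_rot: [0.687, 0.726, 0.003, 0.007]
force: [1.0, -0.4, 0.1]
opening: 0.8
```

>>> send_rows(
  deltas=[
    [0,0,8.2,0,0,0,0.8],
    [0,0,8.2,0,0,0,0.8],
    [0,0,8.2,0,0,0,0.8],
    [0,0,8.2,0,0,0,0.8],
    [0,0,8.2,0,0,0,0.8],
    [0,0,8.2,0,0,0,0.8],
    [0,0,8.2,0,0,0,0.8],
    [0,0,8.2,0,0,0,0.8],
    [0,0,8.2,0,0,0,0.8],
    [0,0,8.2,0,0,0,0.8],
    [0,0,8,0,0,0,0.8],
    [0,0,0,0,0,0,0.8],
  ],
)

```text
time_s: 43.45
eef_pos: [438.2, -167.0, 200.4]
tool_rot: [1.0, -0.009, 0.011, 0.006]
force: [0.3, -0.6, -0.6]
opening: 0.798
```

```bash
python3 -c "
from h import *
plan([437,-107,170],3.2)
m=ctrl.camera_model('wrist');im=ctrl.read_camera('wrist');cv2.imwrite('pics/w6.png',im[:,:,::-1]);np.save('w6.npy',m,allow_pickle=True)
print(proj(m,[437,-107,30.]))"
```

```text
t 43.45 pos [ 438.2 -167.   200.4] F [ 0.3 -0.6 -0.6] open 0.798
 turn [ 0.69 -1.22 -4.18]  shift before turn [-0.0029 -0.0603  0.0297]  after turn [ 0.0021 -0.0599  0.0304]  world [ -1.2  60.  -30.4]
[309.32281085 143.4988642 ]
```

View pics/w6.png

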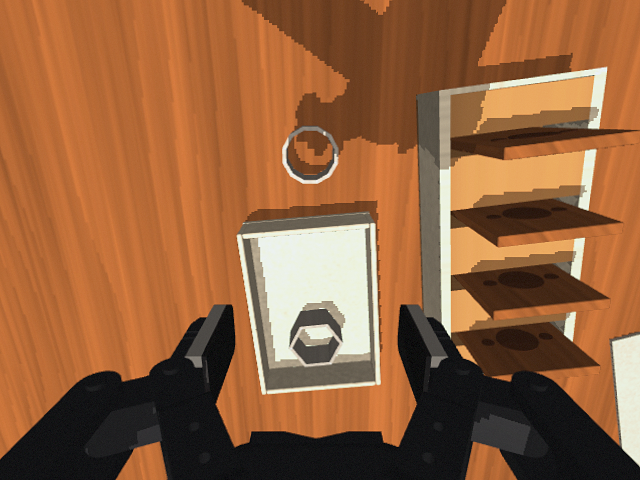

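All four boards stand in the carton, and the hex cutter is in the bin at (316,340). The round cutter's rim is centred at (311,155).

```bash
python3 -c "
from h import *
m=np.load('w6.npy',allow_pickle=True).item()
p=at(m,np.array([[311,155.]]),30)[0];print(p, at(m,np.array([[283,155.],[339,155]]),30)[:,0])
plan([p[0],p[1],100],3.2)"
```

```text
[ 438.19197628 -116.23823022   30.        ] [415.0128772  461.45077742]
t 43.5 pos [ 438.3 -167.   200.4] F [0.2 0.2 0.2] open 0.803
 turn [ 0.7  -1.23 -3.91]  shift before turn [-0.0029 -0.0519  0.0998]  after turn [ 0.0027 -0.0506  0.1004]  world [-1.000e-01  5.070e+01 -1.004e+02]
```

>>> send_rows(
  deltas=[
    [0.7,-1.2,-3.9,0,0,0,0.8],
    [0,0,0,0.001,-0.022,0.02,0.8],
    [0,0,0,0.001,-0.022,0.03,0.8],
    [0,0,0,0,-0.005,0.03,0.8],
    [0,0,0,0,0,0.01,0.8],
    [0,0,0,0,0,0,0.8],
    [0,0,0,0,0,0,0.8],
  ],
)

```text
time_s: 44.2
eef_pos: [440.3, -121.1, 111.1]
tool_rot: [0.999, 0.041, 0.003, 0.001]
force: [-0.2, -0.6, -0.1]
opening: 0.802
```

```bash
python3 -c "
from h import *
plan([438.2,-116.3,50],3.2)"
```

```text
t 44.2 pos [ 440.3 -121.1  111.1] F [-0.2 -0.6 -0.1] open 0.802
 turn [ 0.15 -0.3   1.5 ]  shift before turn [-0.002  -0.0051  0.061 ]  after turn [-0.0018 -0.0049  0.0611]  world [ -2.1   4.8 -61.1]
```

>>> send_rows(
  deltas=[
    [0.1,-0.3,1.5,-0.002,-0.005,0,0.8],
    [0,0,0,0,0,0.02,0.8],
    [0,0,0,0,0,0.02,0.8],
    [0,0,0,0,0,0.012,0.8],
    [0,0,0,0,0,0,0.8],
    [0,0,0,0,0,0,0.8],
  ],
)

```text
time_s: 44.8
eef_pos: [444.4, -120.6, 64.9]
tool_rot: [1.0, 0.028, 0.006, 0.002]
force: [0.6, 1.0, 1.1]
opening: 0.799
```

```bash
python3 -c "
from h import *
plan([438.2,-116.3,5],3.2)"
```

```text
t 44.8 pos [ 444.4 -120.6   64.9] F [0.6 1.  1.1] open 0.799
 turn [ 0.3  -0.69  0.04]  shift before turn [-0.0067 -0.005   0.0598]  after turn [-0.0059 -0.0047  0.0599]  world [ -6.2   4.3 -59.9]
```

>>> send_rows(
  deltas=[
    [0.3,-0.7,0,-0.006,-0.005,0,0.8],
    [0,0,0,0,0,0.008,0.8],
    [0,0,0,0,0,0.008,0.8],
    [0,0,0,0,0,0,0.8],
    [0,0,0,0,0,0,0.8],
  ],
)

```text
time_s: 45.3
eef_pos: [439.0, -116.0, 49.7]
tool_rot: [1.0, 0.028, 0.001, 0.0]
force: [0.2, -0.2, 1.7]
opening: 0.8
```

```bash
python3 -c "
from h import *
plan([438.2,-116.3,6],3.2)"
```

```text
t 45.3 pos [ 439.  -116.    49.7] F [ 0.2 -0.2  1.7] open 0.8
 turn [ 0.04 -0.11  0.06]  shift before turn [-0.0009  0.0002  0.0437]  after turn [-0.0008  0.0002  0.0437]  world [ -0.8  -0.3 -43.7]
```

>>> send_rows(
  deltas=[
    [0,-0.1,0,-0.0009,0,0.01,0.8],
    [0,0,0,0,0,0.012,0.8],
    [0,0,0,0,0,0.012,0.8],
    [0,0,0,0,0,0.005,0.8],
    [0,0,0,0,0,0,0.8],
  ],
)

```text
time_s: 45.8
eef_pos: [437.8, -116.1, 6.8]
tool_rot: [1.0, 0.029, -0.0, 0.0]
force: [0.3, -0.5, 0.1]
opening: 0.802
```

>>> send_rows(
  deltas=[
    [0,0,0,0,0,0,0.2],
    [0,0,0,0,0,0,0.2],
    [0,0,0,0,0,0,0.2],
    [0,0,0,0,0,0,0.2],
    [0,0,0,0,0,0,0.2],
    [0,0,0,0,0,0,0.2],
  ],
)

```text
time_s: 46.4
eef_pos: [438.4, -116.2, 7.8]
tool_rot: [1.0, 0.029, 0.0, 0.0]
force: [0.4, -0.6, -0.7]
opening: 0.534
```

>>> send_rows(
  deltas=[
    [0,0,0,0,0,-0.02,0.2],
    [0,0,0,0,0,-0.04,0.2],
    [0,0,0,0,0,-0.02,0.2],
    [0,0,0,0,0,0,0.2],
    [0,0,0,0,0,0,0.2],
  ],
)

```text
time_s: 46.9
eef_pos: [437.8, -116.0, 89.9]
tool_rot: [1.0, 0.029, -0.0, 0.0]
force: [-0.7, -0.2, 0.3]
opening: 0.532
```

```bash
python3 -c "
from h import *
plan([436.8,-224.9,80],3.2)"
```

```text
t 46.9 pos [ 437.8 -116.    89.9] F [-0.7 -0.2  0.3] open 0.532
 turn [0.03 0.02 0.07]  shift before turn [-0.0072  0.1086  0.01  ]  after turn [-0.0071  0.1086  0.0099]  world [  -1.  -108.9   -9.9]
```

>>> send_rows(
  deltas=[
    [0,0,0,-0.001,0.015,0,0.2],
    [0,0,0,-0.002,0.03,0,0.2],
    [0,0,0,-0.002,0.03,0,0.2],
    [0,0,0,-0.001,0.02,0,0.2],
    [0,0,0,0,0.01,0,0.2],
    [0,0,0,0,0,0,0.2],
    [0,0,0,0,0,0,0.2],
  ],
)

```text
time_s: 47.6
eef_pos: [434.2, -222.2, 82.7]
tool_rot: [1.0, 0.029, -0.004, -0.002]
force: [-0.1, 0.3, -1.4]
opening: 0.532
```

```bash
python3 -c "
from h import *
plan([436.8,-224.9,60],3.2)"
```

```text
t 47.6 pos [ 434.2 -222.2   82.7] F [-0.1  0.3 -1.4] open 0.532
 turn [-0.25  0.5   0.14]  shift before turn [0.0026 0.0029 0.0226]  after turn [0.0024 0.0028 0.0227]  world [  2.6  -2.7 -22.7]
```

>>> send_rows(
  deltas=[
    [-0.2,0.5,0.1,0.003,0.003,0.008,0.2],
    [0,0,0,0,0,0.01,0.2],
    [0,0,0,0,0,0,0.2],
    [0,0,0,0,0,0,0.2],
  ],
)

```text
time_s: 48.0
eef_pos: [436.9, -222.3, 62.1]
tool_rot: [1.0, 0.029, -0.001, -0.001]
force: [0.1, -0.2, -0.1]
opening: 0.533
```

```bash
python3 -c "
from h import *
plan([436.8,-224.9,15],3.2)"
```

```text
t 48.0 pos [ 436.9 -222.3   62.1] F [ 0.1 -0.2 -0.1] open 0.533
 turn [-0.12  0.06  0.17]  shift before turn [-0.0002  0.0027  0.0471]  after turn [-0.0003  0.0026  0.0471]  world [ -0.1  -2.6 -47.1]
```

>>> send_rows(
  deltas=[
    [0,0,0,0,0.0025,0.01,0.2],
    [0,0,0,0,0,0.012,0.2],
    [0,0,0,0,0,0.012,0.2],
    [0,0,0,0,0,0.007,0.2],
    [0,0,0,0,0,0,0.2],
  ],
)

```text
time_s: 48.5
eef_pos: [436.9, -224.4, 17.2]
tool_rot: [1.0, 0.03, -0.001, -0.001]
force: [-0.5, 0.9, 0.5]
opening: 0.534
```

>>> send_rows(
  deltas=[
    [0,0,0,0,0,0,0.62],
    [0,0,0,0,0,0,0.62],
    [0,0,0,0,0,-0.01,0.62],
    [0,0,0,0,0,-0.03,0.62],
    [0,0,0,0,0,-0.05,0.62],
    [0,0,0,0,0,-0.05,0.62],
    [0,0,0,0,-0.04,-0.04,0.62],
    [0,0,0,0,-0.045,0,0.62],
    [0,0,0,0,-0.045,0,0.62],
    [0,0,0,0,-0.045,0,0.62],
    [0,0,0,0,-0.045,0,0.62],
    [0,0,0,0,-0.045,0,0.62],
  ],
)

```text
time_s: 49.7
eef_pos: [425.2, 37.3, 210.8]
tool_rot: [1.0, 0.025, 0.008, 0.0]
force: [1.1, 0.2, -0.0]
opening: 0.62
```

>>> send_rows(
  deltas=[
    [0,0,0,0,-0.045,0,0.62],
    [0,0,0,0,-0.045,0,0.62],
    [0,0,0,0,-0.045,0,0.62],
    [0,0,0,0,-0.045,0,0.62],
    [0,0,0,0,-0.04,0,0.62],
    [0,0,0,0,0,0,0.62],
    [0,0,0,0,0,0,0.62],
  ],
)

```text
time_s: 50.4
eef_pos: [411.7, 271.8, 220.3]
tool_rot: [0.999, 0.028, 0.015, -0.003]
force: [0.1, 0.5, 0.1]
opening: 0.621
```

```bash
python3 -c "
from h import *
o=ctrl.observe();print(o['eef_pos'],o['force'])
a=ctrl.read_camera('top')[120:370,130:515];cv2.imwrite('pics/t4.png',cv2.resize(a,None,fx=2,fy=2,interpolation=3)[:,:,::-1])"
```

```text
[411.70700434 271.77024581 220.33526451] [0.08421232 0.49051897 0.09034501]
```

View pics/t4.png

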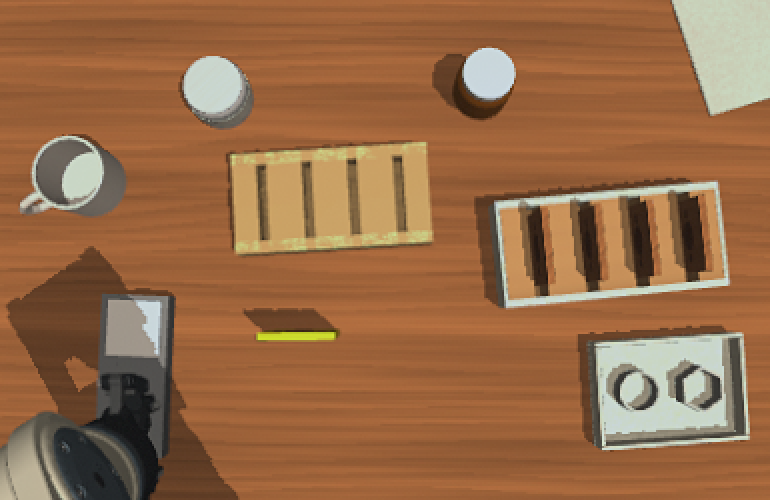

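Both cutters lie in the bin at (633,388) and (695,387), the boards are in the carton, and the jar, tin and mug are unmoved. One check of board seating from the scene camera, with the expected top corners overlaid.

```bash
python3 -c "
from slots import *
m=ctrl.camera_model('scene');im=ctrl.read_camera('scene')[:,:,::-1].copy()
im=cv2.resize(im[180:380,80:460],None,fx=2,fy=2,interpolation=3)
for s in(-84,-28,28,84):
  for x in(-40,40):
    p=(proj(m,[*carton(s,x),115.])-[80,180])*2;cv2.circle(im,tuple(int(v) for v in p),3,(255,255,0),1)
cv2.imwrite('pics/s2.png',im)"
```

```text
(no output)
```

View pics/s2.png

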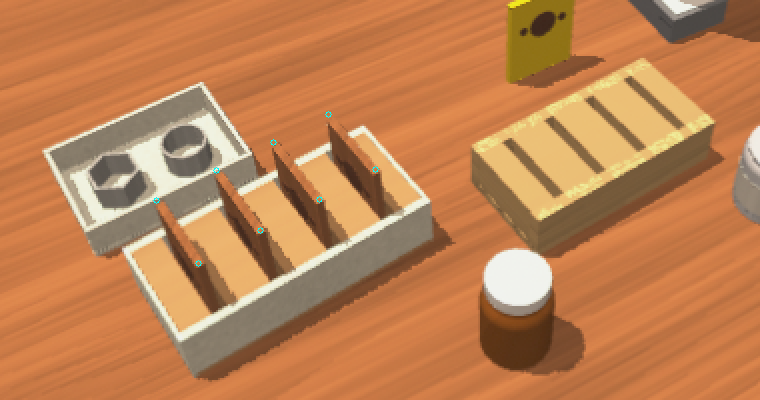

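All eight predicted top corners (z = 115 mm) fall on the boards' corners, so the boards are bottomed and upright. Handing in.

```bash
python3 -c "
from plant import ctrl
print(ctrl.finish_job())"
```

```text
the job is handed in; nothing more can be done
None
```

The display is closed down and the job is handed in, about 50 s into the 210 s limit. The hand-in gives no verdict, so the checks below are my own.

- **Light:** I slid the switch first, pushing to its hard stop at about 42 N on the wrist. Both camera views then showed the knob at the lens end.
- **Boards:** All four were moved from the stand to the four carton slots. In the last scene picture their top corners matched the predicted seated positions, which means they are upright and fully down.
- **Cutters:** Only the six-sided and the round cutter were present. The round one was knocked about 4 cm aside during the run, so I measured it again. Both stand flat in the bin.
- **Left alone:** The jar, tin and mug look unmoved in the last overhead picture, and I did not touch the yellow look-alike board. The arm ended clear of everything.

No check failed. The only disagreement was 1–2 mm between the overhead and wrist cameras on the lamp and carton positions, which I corrected for.

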